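Charge the pebble mill jar with a scoop under a latched stop

ROBOT

A 6-joint arm with a two-finger parallel gripper is mounted at the origin on the work surface. World frame = base frame: x ahead of the robot, y to its left, z up, the work surface at z = 0. Lengths are in m, angles in rad, forces in N, time in s.
With the tool pointing down it reaches from about 0.35 to 0.775 m from the base axis. Payload 7.3 kg.
Tool frame: the origin (TCP) lies midway between the tips of the shut fingers; the grasp point (between the pads) lies env.grasp_offset behind it (env.grasp_offset is the distance from the TCP to the grasp point, in m); z points along the fingers, y is the line along which they close (so a half turn about z gives the same grasp; the last joint's range is limited). The gripper opens to 92 mm and grips with 3 to 60 N. Pads are 19 mm wide; open, the fingers measure 130 mm over their backs; the gripper's body (75 mm by 190 mm) begins 47 mm behind the grasp point.
Start: joints at [1.172, 0.342, 1.524, -0, 1.275, -0.146], TCP at [0.131, 0.508, 0.192] pointing down, gripper open.
Joint ranges: [-2.53, 2.53], [-0.77, 2.02], [0.04, 2.7], [-1, 4.14], [0.28, 2.66], [-3.11, 3.11]. Speed limits (rad/s): [2.57, 2.57, 3.14, 3.14, 3.14, 3.14].

INTERFACE

Orientations are given as a rotation vector (axis times angle).
In Python, from bench import telemetry, grab_frame, close_job, env gives the robot as it stands.
- The arm moves only by the tool play_rows, never from a script. Its argument "motion" is one flat list of numbers, 7 for each row, row after row: the shift along the tool's x, y, z in cm, then the turn, a rotation vector about the tool's x, y, z in rad, then the finger opening in cm, from 0 to 9.18. In form: [dx, dy, dz, rx, ry, rz, hand, dx, dy, dz, rx, ry, rz, hand, ...]. A call has 1 to 20 rows; each row is the pose to reach, as a shift and turn from the pose commanded when the call began, along the tool's axes at that moment; what a row does not reach only later rows make up. A row lasts 1/10 s, in which the tool goes at most 50 mm and 8.59 degrees, less where a joint would pass 70% of its speed; a pose out of reach is approached as far as the arm can. A call with a gripper value outside its range is refused whole. The fingers move at their own pace and stop on an object; the grip force is fixed at half the most. Time passes only in rows, so rows that repeat a pose let the fingers close. It gives the time, the measured TCP pose, the force, the opening and the grip force at its end, in the units of the state.
- telemetry.get_state(): the state, without advancing time (a new reading comes with each control period).
- grab_frame(name): name is "scene" or "top"; returns a dict with "frame" (420x560x3 uint8, blue, green, red), "mtx" (3x3 intrinsics, pixels), "k1" (the pictures are not rectified: a ray, as slopes to the right and down, at radius r is drawn at 1 + k1 r^2 times it, then the intrinsics apply), "cam_to_world" (4x4, takes a point from camera to world coordinates). Camera axes: x right, y down, z forward; pixel columns grow to the right and rows downward; lengths in m; the calibration is good to about 2 mm. A picture is of the moment at which its call begins. There is no depth.
- close_job(): hands the job in; it is judged then, once.
The state is a dict: "t": time; "joint_pos": joint angles; "joint_vel": joint speeds; "joint_efforts": joint torques, N m; "position": TCP position; "orientation": TCP orientation; "ft_force": force on the tool from outside, world axes, zero at the start; "torque": the same for the moment, N m; "opening": opening from 0.0 (shut) to 1.0 (fully open); "gripper_force": force on a finger pad.
Only numpy, scipy, OpenCV 4.12 (cv2) and the standard library are available. Lean on these libraries where they do the work, as an engineer would, in place of code of your own. Each camera call takes 0.05 s, during which the arm holds its last target. There are 200 camera calls.

TASK

Press the mushroom stop down until it latches, then, while it stays down, use the scoop to move every grinding pebble from the long tray into the round mill jar; fingers are only for a pebble that has spilled outside the tray. When the jar holds them all, stand the scoop flat in the emptied tray and let go of it, and last of all turn the mushroom head clockwise until it comes back up. Leave the cupel, the mould and the mallet where they are.

Things in the scene. Friction and masses are not known exactly. Their poses are not given: they have to be found in the camera images.
- tray: Fixed open steel tray, 290 x 130 x 45 mm outside, walls and floor 5 mm thick (inside 280 x 120 x 40 mm). Origin under its centre on the bench; x along its length, -x being the end nearer the robot, z up. The pebbles lie on its floor, in the half nearer the robot.
- jar: Fixed open round metal mill jar, outside diameter 160 mm, inside 150 mm, 90 mm tall, inner floor at 6 mm. Origin under its centre on the bench, z up.
- scoop: Loose steel scoop, 0.22 kg: flat pan 100 mm long (x) and 80 mm wide (y), sheet 2.5 mm thick, open lip at -x, side walls 34 mm tall along the rear 58 mm (the front 42 mm is bare flat lip), back wall 45 mm tall at +x, and an upright wooden grip bar standing on the back wall. Origin under the centre of the pan, on the plane of its underside; z up when it stands flat. It starts on the bench.
- scoop_grip (a point): Point on the grip bar of the scoop to hold it at, in the scoop's frame (47.5, 0, 105) mm. The bar is 24 mm along x, 16 mm along y and runs from 40 to 145 mm above the pan's underside; grip it across y, fingers pointing down.
- scoop_lip (a point): Middle of the lip's edge, at the underside of the pan, in the scoop's frame (-50, 0, 0) mm.
- pebble0: Grinding pebble: smooth worn pale flint, flattened round, 36 mm across and 26 mm thick, about 45 g, slippery. Origin at its centre, own z along its short axis. May be absent (None).
- pebble1: Grinding pebble: smooth worn pale flint, flattened round, 36 mm across and 26 mm thick, about 45 g, slippery. Origin at its centre, own z along its short axis. May be absent (None).
- pebble2: Grinding pebble: smooth worn pale flint, flattened round, 36 mm across and 26 mm thick, about 45 g, slippery. Origin at its centre, own z along its short axis. May be absent (None).
- pebble3: Grinding pebble: smooth worn pale flint, flattened round, 36 mm across and 26 mm thick, about 45 g, slippery. Origin at its centre, own z along its short axis. May be absent (None).
- pebble4: Grinding pebble: smooth worn pale flint, flattened round, 36 mm across and 26 mm thick, about 45 g, slippery. Origin at its centre, own z along its short axis. May be absent (None).
- pebble5: Grinding pebble: smooth worn pale flint, flattened round, 36 mm across and 26 mm thick, about 45 g, slippery. Origin at its centre, own z along its short axis. May be absent (None).
- pebble6: Grinding pebble: smooth worn pale flint, flattened round, 36 mm across and 26 mm thick, about 45 g, slippery. Origin at its centre, own z along its short axis. May be absent (None).
- pebble7: Grinding pebble: smooth worn pale flint, flattened round, 36 mm across and 26 mm thick, about 45 g, slippery. Origin at its centre, own z along its short axis. May be absent (None).
- pebble8: Grinding pebble: smooth worn pale flint, flattened round, 36 mm across and 26 mm thick, about 45 g, slippery. Origin at its centre, own z along its short axis. May be absent (None).
- stop_top (a point): Centre of the top of the mushroom stop's head: a round head 48 mm across and 26 mm tall, on a fixed grey box (110 x 90 x 60 mm) on the bench. The top is about 108 mm above the bench when up and 100 mm when down.
- stop (a joint): How far the mushroom stop is pushed down, m: 0 up, about 0.008 latched down. A push of 5 to 10 N at the centre of the head snaps it down past half way, and it stays down. The stem is a steep screw: as the head goes down it turns anticlockwise by 1.05 rad, so leave it free to spin.
- stop_turn (a joint): Turn of the mushroom head, rad, clockwise seen from above: 0 up, about -1.05 latched down. Gripped round its side and turned clockwise by 1.05 rad (under 0.1 N m) the head rises 8 mm with the turn and stays up; past half way it snaps up by itself.
- cupel: Finished grey bone ash cupel, 64 mm across, 36 mm tall; leave alone. Origin under its centre.
- mould: Spare steel cupel mould, a ring 68 mm across and 55 mm tall; leave alone. Origin under its centre.
- mallet: Wooden mallet with brass ferrules, 210 mm long, head 57 mm thick; leave alone. Origin on the bench, x along its handle.
Mind the look-alikes: they are no part of the job. Leave any brown or red look-alike of the pebble7 alone.

How it is judged:
By the outcome, as a careful person would: the job done as asked, in the order asked, and still so for the second after the job is handed in, with the robot touching nothing.
Of pebble0, pebble1, pebble2, pebble3, pebble4, pebble5, pebble6, pebble7, pebble8 only 6 to 9 are there at a start; the rules pass over those that are not, and their reading is None.
At some moment in a run one of pebble0, pebble1, pebble2, pebble3, pebble4, pebble5, pebble6, pebble7, pebble8 may be knocked a few centimetres aside while the robot is not near it.
It also fails if it takes over 210 s, if anything falls off the work surface, if the arm or the gripper's body presses on something with over 40 N, if the wrist force passes 120 N, or if a joint passes its speed limit or range.

## Working session

There is one attempt and no reset: what is moved stays moved. The work goes in short steps, Python scripts to look and compute and a tool call to move; the robot and the scene stay as the last step left them, time stands still between calls to the robot, and variables do not carry over. Pictures are saved under pics/ and viewed, at most 14 in all, crops included, and the job is handed in when it is done.

Besides the shell and the picture viewer there is one more tool, called after "Call:" in YAML: its name, and indented under it one key for each argument. play_rows: Moves the arm, as the interface text tells. Its arguments: {"type":"object","properties":{"motion":{"type":"array"}},"required":["motion"]}

```bash
ls; mkdir -p pics; cat > h.py <<'E'
import numpy as np, cv2
from scipy.spatial.transform import Rotation as R
from bench import telemetry, grab_frame, close_job, env
def ray(f,u,v):
    K=f["mtx"];k=float(np.ravel(f["k1"])[0]);T=np.array(f["cam_to_world"])
    x,y=(u-K[0][2])/K[0][0],(v-K[1][2])/K[1][1]
    rd=np.hypot(x,y);r=rd
    for _ in range(30): r=rd/(1+k*r*r)
    s=r/rd if rd>0 else 1
    d=T[:3,:3]@np.array([x*s,y*s,1]);return T[:3,3],d
def onz(f,u,v,z):
    o,d=ray(f,u,v);return o+d*(z-o[2])/d[2]
def proj(f,p):
    K=f["mtx"];k=float(np.ravel(f["k1"])[0]);T=np.array(f["cam_to_world"])
    c=T[:3,:3].T@(np.array(p)-T[:3,3]);x,y=c[0]/c[2],c[1]/c[2];m=1+k*(x*x+y*y)
    return K[0][0]*x*m+K[0][2],K[1][1]*y*m+K[1][2]
def shift(p):
    """world target -> tool-frame shift cm from now's measured pose"""
    s=telemetry.get_state();return R.from_rotvec(s["orientation"]).inv().apply(np.array(p)-s["position"])*100
E
python3 - <<'E'
from h import *
for n in("scene","top"):
    f=grab_frame(n);cv2.imwrite(f"pics/{n}0.png",f["frame"]);print(n,f["mtx"],f["k1"],np.round(f["cam_to_world"],3))
print(env.grasp_offset,telemetry.get_state())
E
```

```text
pics
scene [[397.05684091   0.         285.80021702]
 [  0.         397.05684091 209.54421351]
 [  0.           0.           1.        ]] -0.09680069614138943 [[ 2.63e-01  6.48e-01 -7.15e-01  1.37e+00]
 [ 9.65e-01 -1.78e-01  1.94e-01 -2.77e-01]
 [-1.00e-03 -7.41e-01 -6.72e-01  8.66e-01]
 [ 0.00e+00  0.00e+00  0.00e+00  1.00e+00]]
top [[546.40243737   0.         271.0632223 ]
 [  0.         546.40243737 207.30581558]
 [  0.           0.           1.        ]] 0.052014962249039315 [[ 2.60e-02 -9.98e-01  5.60e-02  4.65e-01]
 [-1.00e+00 -2.60e-02  1.00e-03 -2.90e-02]
 [ 0.00e+00 -5.60e-02 -9.98e-01  1.35e+00]
 [ 0.00e+00  0.00e+00  0.00e+00  1.00e+00]]
0.0188 {'t': 0.1, 'joint_pos': array([ 1.17199500e+00,  3.42651986e-01,  1.52491804e+00,  2.31061707e-05,
        1.27537667e+00, -1.45960471e-01]), 'joint_vel': array([ 9.50061007e-04,  2.68822936e-04, -2.52865187e-03, -1.31426755e-03,
       -6.99232926e-05,  9.41389118e-04]), 'joint_efforts': array([ 9.80076184e-04, -4.32005453e+01, -2.44693655e+01,  7.18046352e-02,
        5.26025158e-02, -6.72931355e-05]), 'position': array([0.13112559, 0.50794865, 0.19171624]), 'orientation': array([-3.96066233e-01, -3.11613694e+00,  2.03891351e-03]), 'ft_force': array([-0.48691115, -0.47788518, -0.34178095]), 'torque': array([ 0.00547918,  0.06197531, -0.01345841]), 'gripper_force': 0.0, 'opening': 0.9981734460093028}
```

View pics/scene0.png

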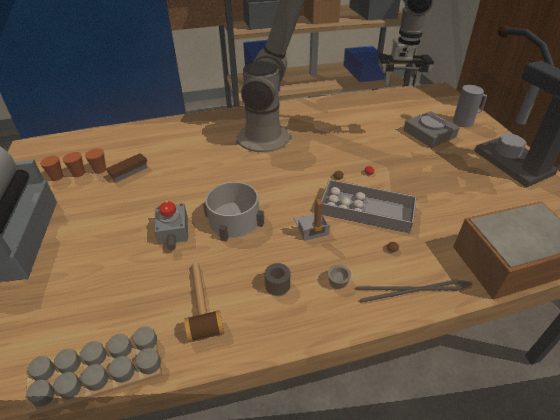

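View pics/top0.png

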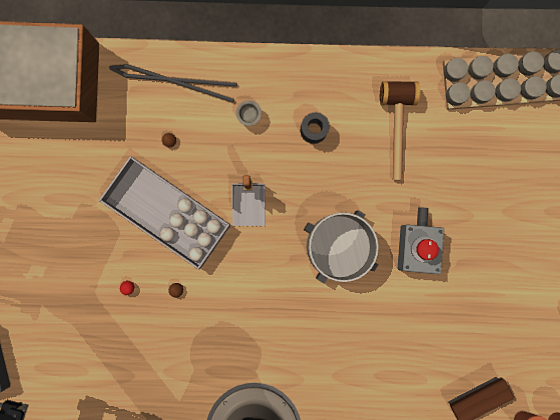

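The top view shows the tray at about (165,212) with pale pebbles in its near end, the scoop at (248,203) with its grip at (247,182), the jar at (343,247) and the stop at (427,250). The look-alikes are red at (127,288) and brown at (176,290) and (169,140). They are all outside the tray and the wrong colour, so I leave them alone. The pebbles meant are the pale ones in the tray. I'll enlarge that area to confirm and measure.

```bash
python3 - <<'E'
from h import *
f=grab_frame("top");im=f["frame"]
cv2.imwrite("pics/crop1.png",cv2.resize(im[145:290,90:290],None,fx=4,fy=4,interpolation=cv2.INTER_CUBIC))
hsv=cv2.cvtColor(im,cv2.COLOR_BGR2HSV)
red=cv2.inRange(hsv,(0,150,120),(8,255,255))|cv2.inRange(hsv,(172,150,120),(180,255,255))
n,l,st,c=cv2.connectedComponentsWithStats(red)
for i in range(1,n):
    if st[i,4]>60: print("red",c[i],st[i],onz(f,*c[i],.1))
s=grab_frame("scene");hs=cv2.cvtColor(s["frame"],cv2.COLOR_BGR2HSV)
red=cv2.inRange(hs,(0,150,100),(8,255,255))|cv2.inRange(hs,(172,150,100),(180,255,255))
n,l,st,c=cv2.connectedComponentsWithStats(red)
for i in range(1,n):
    if st[i,4]>60: print("sred",c[i],st[i],onz(s,*c[i],.1))
# jar rim
g=cv2.GaussianBlur(cv2.cvtColor(im,cv2.COLOR_BGR2GRAY),(3,3),0)
ci=cv2.HoughCircles(g[190:300,290:400],cv2.HOUGH_GRADIENT,1,20,param1=100,param2=20,minRadius=28,maxRadius=42)
for x,y,r in ci[0][:4]: print("jar",x+290,y+190,r,onz(f,x+290,y+190,.09))
E
```

```text
red [427.68506494 249.21753247] [418 239  21  21 308] [ 0.44919007 -0.38538731  0.1       ]
red [125.40909091 287.56818182] [120 281  12  14 132] [0.34519995 0.29713054 0.1       ]
sred [167.38068182 208.41477273] [159 202  17  14 176] [ 0.45927045 -0.3864815   0.1       ]
jar 344.5 246.5 33.6 [ 0.45010175 -0.19835237  0.09      ]
jar 361.5 258.5 33.6 [ 0.42371737 -0.23769869  0.09      ]
```

View pics/crop1.png

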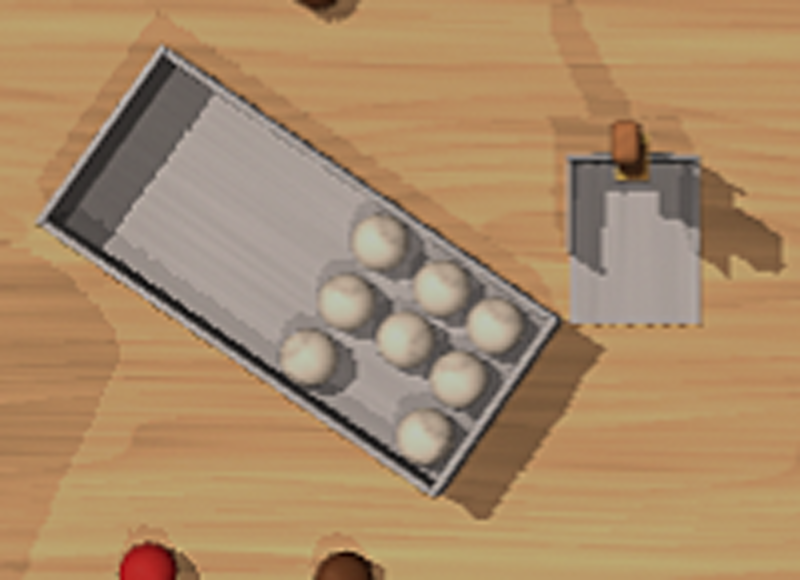

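The tray holds eight pale pebbles, in crop pixels (378,240), (441,287), (494,325), (346,300), (404,338), (458,379), (308,357) and (424,436). The scoop lip faces the robot at crop (635,325) and its grip is at (627,140).

```bash
python3 - <<'E'
from h import *
f=grab_frame("top")
C=lambda u,v,z: onz(f,90+(u+.5)/4-.5,145+(v+.5)/4-.5,z)
t=[C(*p,.045) for p in[(165,48),(40,222),(435,493),(557,320)]]
for a in t: print("tray",a.round(4))
c=np.mean(t,0);d=(t[0]+t[1]-t[2]-t[3]);yaw=np.degrees(np.arctan2(d[1],d[0]));print(c,yaw,np.linalg.norm(d)/2,np.linalg.norm(t[0]-t[1]),np.linalg.norm(t[2]-t[3]))
l=[C(570,325,.0),C(701,325,.0)];b=[C(568,157,.045),C(701,157,.045)]
for a in l+b: print("scoop",a.round(4))
print("grip top",C(627,122,.145),C(627,150,.145),C(614,135,.145),C(641,135,.145))
A=np.radians(yaw);M=np.array([[np.cos(A),np.sin(A)],[-np.sin(A),np.cos(A)]])
for p in[(378,240),(441,287),(494,325),(346,300),(404,338),(458,379),(308,357),(424,436)]:
    print("peb",(M@(C(*p,.022)-c)[:2]*1000).round(0))
print("stop shift, z.13",shift([.452,-.386,.14]))
E
```

```text
tray [0.6514 0.3114 0.045 ]
tray [0.5451 0.3811 0.045 ]
tray [0.3901 0.1414 0.045 ]
tray [0.4945 0.0722 0.045 ]
[0.52026407 0.22652193 0.045     ] 56.92904888925606 0.285736884309972 0.12712420967825622 0.12519741172504353
scoop [0.4926 0.0676 0.    ]
scoop [ 0.4947 -0.0132  0.    ]
scoop [0.5922 0.0686 0.045 ]
scoop [ 0.5943 -0.0111  0.045 ]
grip top [0.60277865 0.02901443 0.145     ] [0.5872196 0.0285795 0.145    ] [0.59536581 0.0360043  0.145     ] [0.59575311 0.02106688 0.145     ]
peb [-24. -40.]
peb [-72. -39.]
peb [-112.  -38.]
peb [-29.   0.]
peb [-71.  -1.]
peb [-113.    1.]
peb [-30.  42.]
peb [-115.   41.]
stop shift, z.13 [-53.4235414  -78.54326104   5.25044058]
```

Call:
play_rows:
  motion: [-41,-31.5,-4,0,0,2.87,0,-41,-31.5,-4,0,0,2.87,0,-41,-31.5,-4,0,0,2.87,0,-41,-31.5,-4,0,0,2.87,0,-41,-31.5,-4,0,0,2.87,0,-41,-31.5,-4,0,0,2.87,0,-41,-31.5,-4,0,0,2.87,0,-41,-31.5,-4,0,0,2.87,0,-41,-31.5,-4,0,0,2.87,0,-41,-31.5,-4,0,0,2.87,0,-41,-31.5,-4,0,0,2.87,0,-53.4,-78.5,0,0,0,2.87,0,-53.4,-78.5,0,0,0,2.87,0,-53.4,-78.5,0,0,0,2.87,0,-53.4,-78.5,0,0,0,2.87,0,-53.4,-78.5,0,0,0,2.87,0,-53.4,-78.5,0,0,0,2.87,0,-53.4,-78.5,0,0,0,2.87,0,-53.4,-78.5,0,0,0,2.87,0,-53.4,-78.5,0,0,0,2.87,0]

```text
t: 2.25
position: [0.4514, -0.3497, 0.1951]
orientation: [-3.141, -0.022, -0.0]
ft_force: [2.3, -0.0, 0.1]
opening: 0.006
gripper_force: 0.0
```

```bash
python3 - <<'E'
from h import *
s=telemetry.get_state();print(s["joint_pos"].round(3),s["position"],R.from_rotvec(s["orientation"]).as_matrix().round(3),s["ft_force"],shift([.452,-.386,.12]))
E
```

```text
[-0.794  0.425  1.389  0.     1.328  0.763] [ 0.45137723 -0.34974983  0.19513304] [[ 1.     0.014  0.   ]
 [ 0.014 -1.     0.   ]
 [ 0.    -0.    -1.   ]] [ 2.2611599  -0.02329419  0.12898481] [0.01047505 3.62706218 7.51256791]
```

Call:
play_rows:
  motion: [0,3.6,0,0,0,0,0,0,3.6,4,0,0,0,0,0,3.6,8,0,0,0,0,0,3.6,8.4,0,0,0,0,0,3.6,8.8,0,0,0,0,0,3.6,9.1,0,0,0,0,0,3.6,9.4,0,0,0,0,0,3.6,9.6,0,0,0,0,0,3.6,9.6,0,0,0,0]

```text
t: 3.15
position: [0.4527, -0.3837, 0.1]
orientation: [3.141, 0.03, 0.001]
ft_force: [0.8, -0.4, -0.3]
opening: 0.001
gripper_force: 0.0
```

Call:
play_rows:
  motion: [0,0,0.2,0,0,0,0,0,0,0.4,0,0,0,0]

```text
t: 3.35
position: [0.4526, -0.3838, 0.0956]
orientation: [3.141, 0.03, 0.001]
ft_force: [-0.3, -0.2, 0.0]
opening: 0.002
gripper_force: 0.0
```

Call:
play_rows:
  motion: [0,0,-2,0,0,0,0,0,0,-6,0,0,0,0,0,-5,-8,0,0,0,9.1,0,-10,-8,0,0,0,9.1,0,-15,-8,0,0,0,9.1,0,-20,-8,0,0,0,9.1]

```text
t: 3.95
position: [0.4484, -0.1856, 0.1756]
orientation: [3.141, 0.028, 0.001]
ft_force: [1.7, -0.2, 0.3]
opening: 0.305
gripper_force: 0.0
```

```bash
python3 - <<'E'
from h import *
s=grab_frame("scene");cv2.imwrite("pics/stop1.png",cv2.resize(s["frame"][170:280,110:300],None,fx=4,fy=4,interpolation=cv2.INTER_CUBIC))
hs=cv2.cvtColor(s["frame"],cv2.COLOR_BGR2HSV)
red=cv2.inRange(hs,(0,150,100),(8,255,255))|cv2.inRange(hs,(172,150,100),(180,255,255))
n,l,st,c=cv2.connectedComponentsWithStats(red)
for i in range(1,n):
    if st[i,4]>60: print("sred",c[i],st[i])
st=telemetry.get_state();print(st["t"],st["position"])
print("pred dv for 8mm",proj(s,[.452,-.386,.108]),proj(s,[.452,-.386,.1]))
print("scoop",shift([.592,.0285,.16]))
E
```

```text
sred [167.35955056 208.40449438] [159 201  17  15 178]
4.0 [ 0.44732999 -0.17837229  0.17545621]
pred dv for 8mm (np.float64(166.88127036574213), np.float64(204.7269275330071)) (np.float64(167.42919484836176), np.float64(206.7773288190032))
scoop [ 14.91059689 -20.36318921   1.63068274]
```

View pics/stop1.png

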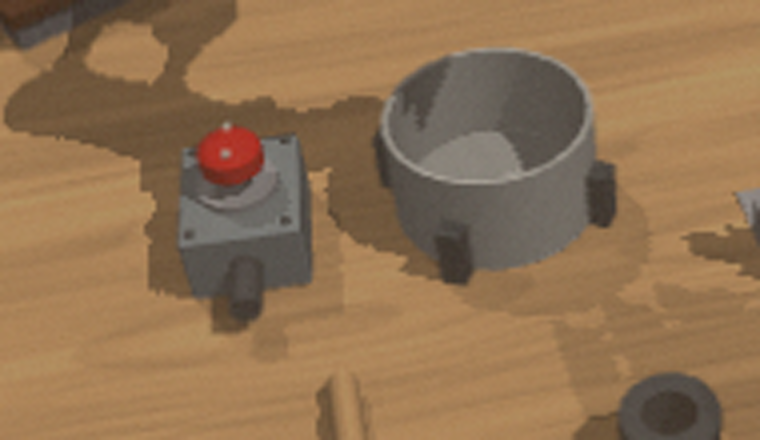

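The stop shows red at crop (230,155), almost unchanged. I'll compare it with the first picture and triangulate it.

```bash
python3 - <<'E'
from h import *
f=grab_frame("top");s=grab_frame("scene")
a=cv2.imread("pics/scene0.png")[185:255,140:200];b=s["frame"][185:255,140:200]
c=cv2.imread("pics/top0.png")[215:285,390:460];d=f["frame"][215:285,390:460]
cv2.imwrite("pics/cmp.png",np.vstack([cv2.resize(np.hstack([a,b]),(560,290),interpolation=cv2.INTER_NEAREST),cv2.resize(np.hstack([c,d]),(560,280),interpolation=cv2.INTER_NEAREST)]))
o1,d1=ray(f,428,249.5);o2,d2=ray(s,167.4,206.5)
t=np.linalg.lstsq(np.c_[d1,-d2],o2-o1,rcond=None)[0];print(o1+d1*t[0],o2+d2*t[1])
st=telemetry.get_state();print(st)
E
```

```text
[ 0.44854823 -0.38658724  0.09829827] [ 0.44858543 -0.38627999  0.09820997]
{'t': 4.1, 'joint_pos': array([-5.48906993e-01,  2.84214214e-01,  1.65610234e+00,  2.88925704e-04,
        1.20093059e+00,  9.98844483e-01]), 'joint_vel': array([-0.05900748,  0.03126943, -0.04730633, -0.01748359, -0.00777384,
       -0.0214502 ]), 'joint_efforts': array([  1.71861727, -40.10043383, -22.50738502,   0.34040666,
         0.16740217,   0.2587724 ]), 'position': array([ 0.4487532 , -0.18479098,  0.17585076]), 'orientation': array([-3.14134138e+00, -3.60334779e-02, -6.84633126e-04]), 'ft_force': array([ 1.09755258, -0.85038833, -0.36442574]), 'torque': array([-0.08445756,  0.16319563, -0.0223279 ]), 'gripper_force': 0.0, 'opening': 0.43356165073564024}
```

View pics/cmp.png

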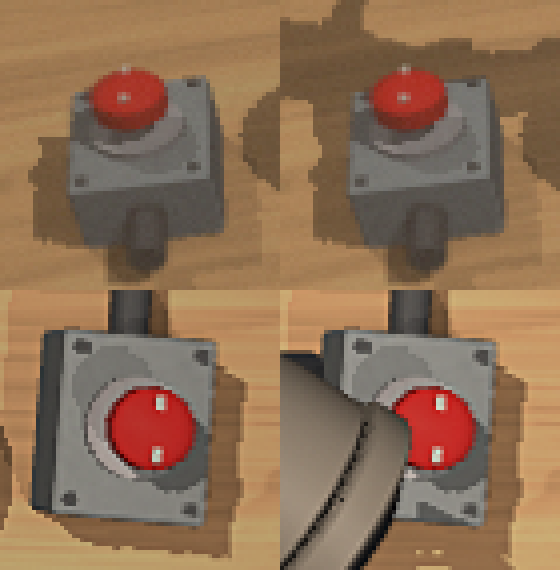

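The head is unturned, with its white marks at 12 and 6 o'clock, so it is still up. I'll press again in smaller steps and watch the force.

Call:
play_rows:
  motion: [0.2,5,0,0,0,0,0,0.2,10,0,0,0,0,0,0.2,15,0,0,0,0,0,0.2,20.1,0,0,0,0,0,0.2,20.1,4,0,0,0,0,0.2,20.1,6.7,0,0,0,0,0.2,20.1,6.7,0,0,0,0,0.2,20.1,6.7,0,0,0,0]

```text
t: 4.9
position: [0.4544, -0.3892, 0.1086]
orientation: [-3.141, -0.028, 0.0]
ft_force: [0.4, 0.6, 0.5]
opening: 0.006
gripper_force: 0.0
```

Call:
play_rows:
  motion: [0,0,0.4,0,0,0,0,0,0,0.4,0,0,0,0]

```text
t: 5.1
position: [0.4551, -0.3887, 0.1056]
orientation: [3.14, 0.03, 0.003]
ft_force: [0.8, 0.4, -0.2]
opening: 0.002
gripper_force: 0.0
```

Call:
play_rows:
  motion: [0,0,0.4,0,0,0,0,0,0,0.4,0,0,0,0]

```text
t: 5.3
position: [0.4546, -0.3881, 0.1005]
orientation: [3.141, 0.03, 0.0]
ft_force: [-0.7, -0.4, -0.7]
opening: 0.006
gripper_force: 0.0
```

Call:
play_rows:
  motion: [0,0,0.4,0,0,0,0,0,0,0.4,0,0,0,0]

```text
t: 5.5
position: [0.4544, -0.3879, 0.0959]
orientation: [-3.141, -0.03, 0.001]
ft_force: [0.3, 0.2, 0.0]
opening: 0.008
gripper_force: 0.0
```

```bash
python3 - <<'E'
from h import *
s=grab_frame("scene");b=s["frame"][165:255,130:230]
cv2.imwrite("pics/p2.png",cv2.resize(b,None,fx=5,fy=5,interpolation=cv2.INTER_CUBIC))
E
```

```text
(no output)
```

View pics/p2.png

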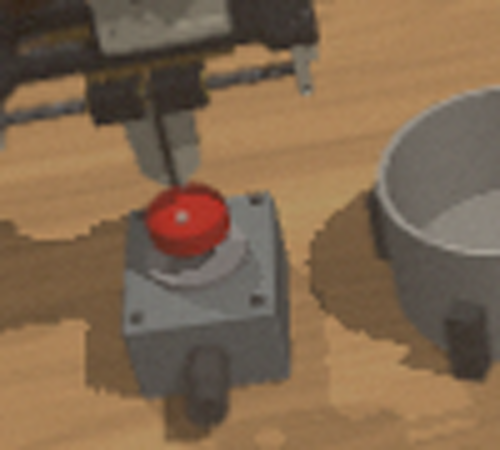

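The fingertips sit at crop (172,187), above and behind the head, so the tips are higher than I assumed. I'll keep descending in small steps until I feel contact.

Call:
play_rows:
  motion: [0,0,0.3,0,0,0,0,0,0,0.3,0,0,0,0]

```text
t: 5.75
position: [0.4544, -0.388, 0.0929]
orientation: [-3.141, -0.03, 0.001]
ft_force: [0.5, -0.3, 0.2]
opening: 0.005
gripper_force: 0.0
```

Call:
play_rows:
  motion: [0,0,0.3,0,0,0,0,0,0,0.3,0,0,0,0]

```text
t: 5.95
position: [0.4544, -0.388, 0.0899]
orientation: [-3.141, -0.029, 0.001]
ft_force: [0.4, 0.1, -0.5]
opening: 0.005
gripper_force: 0.0
```

Call:
play_rows:
  motion: [0,0,0.3,0,0,0,0,0,0,0.3,0,0,0,0]

```text
t: 6.15
position: [0.4544, -0.3881, 0.0869]
orientation: [-3.141, -0.029, 0.001]
ft_force: [-0.6, -0.3, 0.0]
opening: 0.006
gripper_force: 0.0
```

```bash
python3 - <<'E'
from h import *
f=grab_frame("top");s=grab_frame("scene")
b=s["frame"][175:245,140:210];d=f["frame"][205:295,370:460]
st=telemetry.get_state();print(st["position"],proj(s,st["position"]),proj(f,st["position"]))
cv2.imwrite("pics/p3.png",np.hstack([cv2.resize(x,(400,400),interpolation=cv2.INTER_CUBIC) for x in(b,d)]))
E
```

```text
[ 0.45451588 -0.38818731  0.0872813 ] (np.float64(167.58496051759644), np.float64(210.6870419162767)) (np.float64(427.33913287321275), np.float64(246.8093556992789))
```

View pics/p3.png

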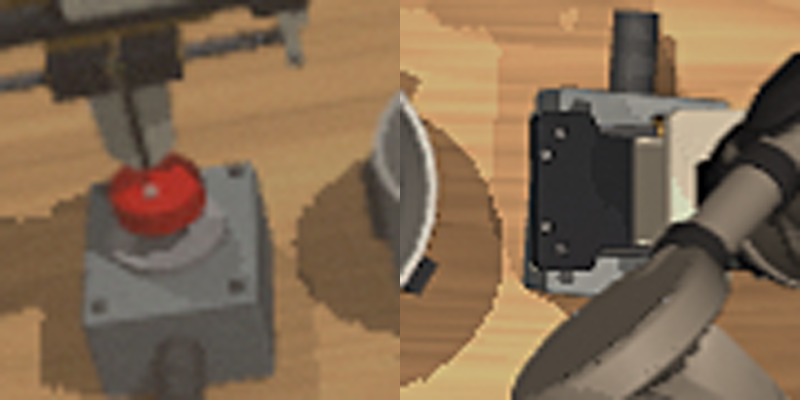

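The tips appear at the head's top, crop (147,165), with no force yet. I'll continue down.

Call:
play_rows:
  motion: [0,0,0.3,0,0,0,0,0,0,0.3,0,0,0,0]

```text
t: 6.45
position: [0.4544, -0.388, 0.084]
orientation: [-3.141, -0.029, 0.001]
ft_force: [-0.3, -0.4, -0.9]
opening: 0.001
gripper_force: 0.0
```

Call:
play_rows:
  motion: [0,0,0.3,0,0,0,0,0,0,0.3,0,0,0,0]

```text
t: 6.65
position: [0.4544, -0.388, 0.0809]
orientation: [-3.141, -0.029, 0.001]
ft_force: [-0.3, -0.3, -0.1]
opening: 0.003
gripper_force: 0.0
```

Call:
play_rows:
  motion: [0,0,0.3,0,0,0,0,0,0,0.3,0,0,0,0]

```text
t: 6.85
position: [0.4544, -0.388, 0.0779]
orientation: [-3.141, -0.03, 0.001]
ft_force: [-0.5, -0.0, -0.1]
opening: 0.006
gripper_force: 0.0
```

Call:
play_rows:
  motion: [0,0,0.3,0,0,0,0,0,0,0.3,0,0,0,0]

```text
t: 7.05
position: [0.4544, -0.388, 0.0749]
orientation: [-3.141, -0.03, 0.001]
ft_force: [-0.7, -0.7, 0.7]
opening: 0.008
gripper_force: 0.0
```

```bash
python3 - <<'E'
from h import *
f=grab_frame("top");s=grab_frame("scene")
b=s["frame"][165:245,130:210];d=f["frame"][195:305,370:480]
st=telemetry.get_state();print(st["position"],proj(s,st["position"]),st["ft_force"])
cv2.imwrite("pics/p4.png",np.hstack([cv2.resize(x,(400,400),interpolation=cv2.INTER_CUBIC) for x in(b,d)]))
hs=cv2.cvtColor(s["frame"],cv2.COLOR_BGR2HSV)
red=cv2.inRange(hs,(0,150,100),(8,255,255))|cv2.inRange(hs,(172,150,100),(180,255,255))
n,l,stt,c=cv2.connectedComponentsWithStats(red)
for i in range(1,n):
    if stt[i,4]>60: print("sred",c[i],stt[i])
E
```

```text
[ 0.45450583 -0.38815355  0.0752684 ] (np.float64(168.40718562582612), np.float64(213.68346978840248)) [ 0.06541412  0.24443769 -0.36313685]
sred [167.88709677 210.04032258] [160 203  16  13 124]
```

View pics/p4.png

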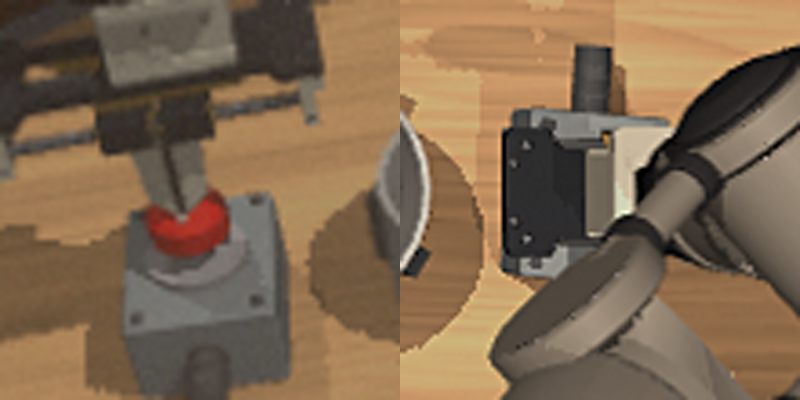

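Call:
play_rows:
  motion: [0,0,0.2,0,0,0,0,0,0,0.2,0,0,0,0]

```text
t: 7.35
position: [0.4548, -0.3885, 0.0737]
orientation: [3.141, 0.03, 0.001]
ft_force: [-0.0, 0.6, 3.3]
opening: 0.008
gripper_force: 2.0
```

Call:
play_rows:
  motion: [0,0,0.2,0,0,0,0,0,0,0.2,0,0,0,0]

```text
t: 7.55
position: [0.4548, -0.3885, 0.0717]
orientation: [3.141, 0.03, 0.001]
ft_force: [0.9, -0.2, 1.7]
opening: 0.005
gripper_force: 1.2
```

Call:
play_rows:
  motion: [0,0,0.2,0,0,0,0,0,0,0.2,0,0,0,0]

```text
t: 7.75
position: [0.4543, -0.3879, 0.0688]
orientation: [-3.141, -0.03, 0.001]
ft_force: [-0.7, 0.2, 1.1]
opening: 0.005
gripper_force: 0.0
```

Call:
play_rows:
  motion: [0,0,0.2,0,0,0,0,0,0,0.2,0,0,0,0]

```text
t: 7.95
position: [0.4542, -0.3878, 0.0667]
orientation: [-3.14, -0.03, 0.001]
ft_force: [0.5, 0.7, 0.3]
opening: 0.002
gripper_force: 0.0
```

Call:
play_rows:
  motion: [0,0,0.2,0,0,0,0,0,0,0.2,0,0,0,0]

```text
t: 8.15
position: [0.4546, -0.3882, 0.0657]
orientation: [3.141, 0.03, 0.0]
ft_force: [-0.3, 0.4, 3.1]
opening: 0.005
gripper_force: 1.5
```

```bash
python3 - <<'E'
from h import *
s=grab_frame("scene")
hs=cv2.cvtColor(s["frame"],cv2.COLOR_BGR2HSV)
red=cv2.inRange(hs,(0,150,100),(8,255,255))|cv2.inRange(hs,(172,150,100),(180,255,255))
n,l,stt,c=cv2.connectedComponentsWithStats(red)
for i in range(1,n):
    if stt[i,4]>60: print("sred",c[i],stt[i])
E
```

```text
sred [168.17355372 212.25619835] [160 206  16  12 121]
```

Call:
play_rows:
  motion: [0,0,-4,0,0,0,0,0,0,-9,0,0,0,0,0,0,-12,0,0,0,0,3,-6,-12,0,0,0,0,6,-12,-12,0,0,0,0,9,-18,-12,0,0,0,0,12,-24,-12,0,0,0,0,14.5,-30,-12,0,0,0,0,14.5,-30,-9,0,0,0,0,14.5,-30,-5,0,0,0,0,14.5,-30,-1,0,0,0,0,14.5,-30,2,0,0,0,0,14.5,-30,2.5,0,0,0,0,14.5,-30,2.5,0,0,0,0]

```text
t: 9.6
position: [0.5937, -0.0856, 0.04]
orientation: [-3.141, -0.029, 0.002]
ft_force: [0.6, 0.5, 0.5]
opening: 0.005
gripper_force: 0.0
```

```bash
python3 - <<'E'
from h import *
f=grab_frame("top");s=grab_frame("scene")
for g in(f,s):
    hs=cv2.cvtColor(g["frame"],cv2.COLOR_BGR2HSV)
    red=cv2.inRange(hs,(0,150,100),(8,255,255))|cv2.inRange(hs,(172,150,100),(180,255,255))
    n,l,stt,c=cv2.connectedComponentsWithStats(red)
    for i in range(1,n):
        if stt[i,4]>60: print("red",c[i],stt[i])
st=telemetry.get_state();p=st["position"];print(p,proj(s,p),proj(f,p),st["ft_force"])
u,v=map(int,proj(s,p));a,b=map(int,proj(f,p))
cv2.imwrite("pics/p5.png",np.hstack([cv2.resize(x,(400,400),interpolation=cv2.INTER_CUBIC) for x in(s["frame"][v-60:v+40,u-50:u+50],f["frame"][b-50:b+50,a-50:a+50])]))
E
```

```text
red [426.45794393 249.05607477] [416 239  22  21 321]
red [125.8137931  287.35172414] [120 281  13  14 145]
red [167.70454545 210.46590909] [160 203  16  15 176]
[ 0.59532946 -0.08633772  0.04244829] (np.float64(279.25779296200056), np.float64(235.2947437370587)) (np.float64(296.2239490157863), np.float64(184.35421517552146)) [ 0.63518542 -1.06611347 -0.04526268]
```

View pics/p5.png

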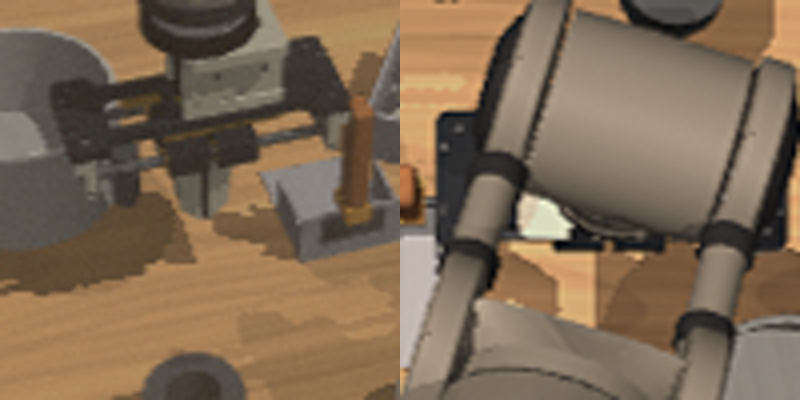

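The stop is latched: the head is 2 px, about 8 mm, lower. The tips show at crop (205,215), about 6 px above the predicted point, so I'll calibrate z by touching the bench here.

Call:
play_rows:
  motion: [0,0,1,0,0,0,0,0,0,2,0,0,0,0,0,0,2.7,0,0,0,0,0,0,2.7,0,0,0,0]

```text
t: 10.1
position: [0.593, -0.0854, 0.0121]
orientation: [-3.141, -0.029, 0.003]
ft_force: [-0.5, -0.1, -0.1]
opening: 0.003
gripper_force: 0.0
```

Call:
play_rows:
  motion: [0,0,0.3,0,0,0,0,0,0,0.6,0,0,0,0,0,0,0.6,0,0,0,0]

```text
t: 10.4
position: [0.5937, -0.0855, 0.0071]
orientation: [-3.141, -0.03, 0.001]
ft_force: [-0.4, 0.4, 0.8]
opening: 0.005
gripper_force: 0.0
```

Call:
play_rows:
  motion: [0,0,0.3,0,0,0,0,0,0,0.5,0,0,0,0,0,0,0.5,0,0,0,0]

```text
t: 10.7
position: [0.5937, -0.0855, 0.0021]
orientation: [-3.141, -0.03, 0.001]
ft_force: [-0.2, 0.0, 0.7]
opening: 0.003
gripper_force: 0.0
```

Call:
play_rows:
  motion: [0,0,0.3,0,0,0,0,0,0,0.5,0,0,0,0,0,0,0.5,0,0,0,0]

```text
t: 11.0
position: [0.5936, -0.0854, -0.003]
orientation: [-3.141, -0.029, 0.001]
ft_force: [-1.2, -0.3, -0.4]
opening: 0.004
gripper_force: 0.0
```

Call:
play_rows:
  motion: [0,0,0.3,0,0,0,0,0,0,0.5,0,0,0,0,0,0,0.5,0,0,0,0]

```text
t: 11.3
position: [0.5936, -0.0855, -0.008]
orientation: [-3.141, -0.03, 0.001]
ft_force: [0.3, -0.3, -0.4]
opening: 0.005
gripper_force: 0.0
```

Call:
play_rows:
  motion: [0,0,0.3,0,0,0,0,0,0,0.5,0,0,0,0,0,0,0.5,0,0,0,0]

```text
t: 11.6
position: [0.5936, -0.0855, -0.013]
orientation: [-3.141, -0.03, 0.001]
ft_force: [-0.2, -0.7, -0.4]
opening: 0.007
gripper_force: 0.0
```

Call:
play_rows:
  motion: [0,0,0.3,0,0,0,0,0,0,0.5,0,0,0,0,0,0,0.5,0,0,0,0]

```text
t: 11.9
position: [0.5936, -0.0854, -0.018]
orientation: [-3.141, -0.03, 0.001]
ft_force: [-0.2, -0.8, -0.1]
opening: 0.004
gripper_force: 0.0
```

Call:
play_rows:
  motion: [0,0,0.3,0,0,0,0,0,0,0.5,0,0,0,0,0,0,0.5,0,0,0,0]

```text
t: 12.2
position: [0.5936, -0.0855, -0.023]
orientation: [-3.141, -0.029, 0.001]
ft_force: [0.2, 0.2, -0.1]
opening: 0.002
gripper_force: 0.0
```

Call:
play_rows:
  motion: [0,0,0.2,0,0,0,0,0,0,0.3,0,0,0,0,0,0,0.3,0,0,0,0]

```text
t: 12.5
position: [0.5938, -0.0855, -0.0258]
orientation: [-3.141, -0.03, 0.0]
ft_force: [-0.1, 0.6, 0.1]
opening: 0.003
gripper_force: 0.0
```

Call:
play_rows:
  motion: [0,0,0.2,0,0,0,0,0,0,0.3,0,0,0,0,0,0,0.3,0,0,0,0]

```text
t: 12.8
position: [0.5937, -0.0855, -0.0288]
orientation: [-3.141, -0.029, 0.001]
ft_force: [-0.0, 0.4, 0.2]
opening: 0.005
gripper_force: 0.0
```

Call:
play_rows:
  motion: [0,0,0.2,0,0,0,0,0,0,0.2,0,0,0,0]

```text
t: 13.0
position: [0.5937, -0.0855, -0.0309]
orientation: [-3.141, -0.029, 0.001]
ft_force: [-0.2, 0.4, -0.1]
opening: 0.005
gripper_force: 0.0
```

Call:
play_rows:
  motion: [0,0,0.2,0,0,0,0,0,0,0.2,0,0,0,0]

```text
t: 13.2
position: [0.5937, -0.0855, -0.0329]
orientation: [-3.141, -0.029, 0.001]
ft_force: [-0.4, -0.5, 0.2]
opening: 0.005
gripper_force: 0.0
```

Call:
play_rows:
  motion: [0,0,0.2,0,0,0,0,0,0,0.2,0,0,0,0]

```text
t: 13.4
position: [0.5941, -0.0856, -0.0341]
orientation: [3.141, 0.03, 0.001]
ft_force: [-0.6, -0.1, 4.5]
opening: 0.003
gripper_force: 2.1
```

```bash
python3 - <<'E'
from h import *
st=telemetry.get_state();print(st["position"],st["ft_force"],st["joint_pos"].round(4))
E
```

```text
[ 0.59411071 -0.08556656 -0.03408601] [-0.62532538 -0.06927745  4.46117654] [-2.7070e-01  7.2860e-01  1.5503e+00  1.0000e-04  8.6220e-01  1.2811e+00]
```

```bash
python3 - <<'E'
from h import *
s=grab_frame("scene")
print(onz(s,280.25,228.75,.0764),"rep .5953 -.0863");print(onz(s,166.6,208,.1093),"rep .4545 -.3882")
print(onz(s,165.7,203.9,.121),"rep .4545 -.3882")
E
```

```text
[ 0.60323632 -0.08508133  0.0764    ] rep .5953 -.0863
[ 0.46789381 -0.38727386  0.1093    ] rep .4545 -.3882
[ 0.46316081 -0.38729091  0.121     ] rep .4545 -.3882
```

True tip height is the reported z plus 34 mm, and xy is consistent. Next I grip the scoop.

Call:
play_rows:
  motion: [0,0,-5,0,0,0,9.1,0,0,-10,0,0,0,9.1,0,0,-15,0,0,0,9.1,0,0,-19,0,0,0,9.1,0,-4,-19,0,0,0,9.1,-0.2,-8,-19,0,0,0,9.1,-0.2,-11.4,-19,0,0,0,9.1,-0.2,-11.4,-19,0,0,0,9.1,-0.2,-11.4,-16,0,0,0,9.1,-0.2,-11.4,-12,0,0,0,9.1,-0.2,-11.4,-8.6,0,0,0,9.1,-0.2,-11.4,-8.6,0,0,0,9.1,-0.2,-11.4,-8.6,0,0,0,0,-0.2,-11.4,-8.6,0,0,0,0,-0.2,-11.4,-8.6,0,0,0,0,-0.2,-11.4,-8.6,0,0,0,0,-0.2,-11.4,-8.6,0,0,0,0,-0.2,-11.4,-8.6,0,0,0,0,-0.2,-11.4,-8.6,0,0,0,0,-0.2,-11.4,-8.6,0,0,0,0]

```text
t: 15.45
position: [0.5897, 0.0284, 0.0514]
orientation: [-3.141, -0.03, 0.0]
ft_force: [-0.3, -0.0, 0.6]
opening: 0.345
gripper_force: 0.0
```

```bash
python3 - <<'E'
from h import *
st=telemetry.get_state();print(st["position"],st["ft_force"],st["joint_pos"].round(4),st["opening"],st["gripper_force"])
s=grab_frame("scene");u,v=map(int,proj(s,[.57,.03,.06]))
cv2.imwrite("pics/p6.png",cv2.resize(s["frame"][v-60:v+45,u-70:u+70],None,fx=4,fy=4,interpolation=cv2.INTER_CUBIC))
E
```

```text
[0.58972744 0.02844377 0.0514037 ] [-0.27186669 -0.04492078  0.62322162] [-8.1600e-02  5.9900e-01  1.5186e+00  1.0000e-04  1.0240e+00  1.4703e+00] 0.34455358399047137 0.0
```

View pics/p6.png

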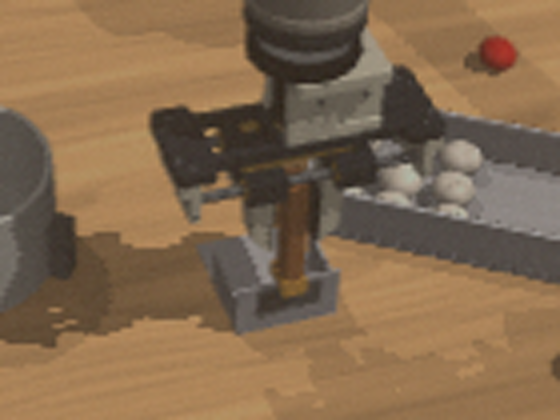

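Call:
play_rows:
  motion: [0,0,0,0,0,0,0,0,0,0,0,0,0,0,0,0,0,0,0,0,0,0,0,0,0,0,0,0,0,0,0,0,0,0,0,0,0,0,0,0,0,0,0,0,-1,0,0,0,0,0,0,-3,0,0,0,0,0,0,-6,0,0,0,0,0,0,-8.5,0,0,0,0,0,0,-8.5,0,0,0,0,0,0,-8.5,0,0,0,0]

```text
t: 16.7
position: [0.5897, 0.0284, 0.1367]
orientation: [3.141, 0.029, 0.001]
ft_force: [0.4, 0.4, -2.9]
opening: 0.172
gripper_force: 30.0
```

Call:
play_rows:
  motion: [0.2,-4,0,0,0,-0.14,0,0.3,-8,0,0,0,-0.28,0,0.4,-12,0,0,0,-0.42,0,0.5,-16,0,0,0,-0.56,0,0.6,-20,0,0,0,-0.7,0,0.7,-24,0,0,0,-0.84,0,0.8,-27.8,0,0,0,-0.976,0,0.8,-27.8,0,0,0,-0.976,0,0.8,-27.8,0,0,0,-0.976,0,0.8,-27.8,0,0,0,-0.976,0]

```text
t: 17.7
position: [0.5921, 0.3053, 0.1352]
orientation: [2.762, 1.496, -0.004]
ft_force: [0.7, -1.2, -2.2]
opening: 0.169
gripper_force: 30.0
```

```bash
cat >> h.py <<'E'
TC=np.array([.5203,.2265]);TY=np.radians(57)
def tray(p):
    c,s=np.cos(TY),np.sin(TY);return np.array([[c,s],[-s,c]])@(np.array(p)[:2]-TC)*1000
def stat():
    st=telemetry.get_state();m=R.from_rotvec(st["orientation"]).as_matrix()
    print("t",st["t"],"pos",st["position"].round(4),"tray mm",tray(st["position"]).round(1),"toolx",m[:,0].round(3),"ft",st["ft_force"].round(1),"tq",st["torque"].round(2),"open",round(st["opening"],3),st["gripper_force"],"j",st["joint_pos"].round(2))
E
python3 - <<'E'
from h import *
stat()
f=grab_frame("top");s=grab_frame("scene")
cv2.imwrite("pics/p7.png",np.hstack([cv2.resize(s["frame"][120:240,280:430],(400,320),interpolation=cv2.INTER_CUBIC),cv2.resize(f["frame"][140:290,80:268],(400,320),interpolation=cv2.INTER_CUBIC)]))
E
```

```text
t 17.7 pos [0.5921 0.3053 0.1352] tray mm [105.2 -17.3] toolx [ 0.546  0.838 -0.002] ft [ 0.7 -1.2 -2.2] tq [-0.02  0.03 -0.01] open 0.169 29.997497498989105 j [ 0.36  0.65  1.17 -0.    1.32  0.94]
```

View pics/p7.png

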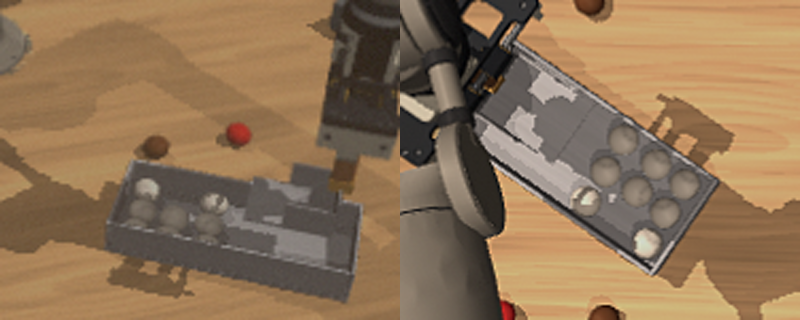

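The scoop hangs level in the tray's empty half, with its lip toward the pebbles. I'll lower it to the floor.

Call:
play_rows:
  motion: [0,0,3,0,0,0,0,0,0,6,0,0,0,0,0,0,7.4,0,0,0,0,0,0,7.6,0,0,0,0,0,0,7.6,0,0,0,0]

```text
t: 18.3
position: [0.5931, 0.3062, 0.0611]
orientation: [2.762, 1.498, 0.001]
ft_force: [-0.2, 0.5, -2.5]
opening: 0.175
gripper_force: 30.0
```

Call:
play_rows:
  motion: [0,0,0.15,0,0,0,0,0,0,0.15,0,0,0,0]

```text
t: 18.5
position: [0.5933, 0.3068, 0.0603]
orientation: [2.761, 1.499, 0.004]
ft_force: [0.6, -0.1, -2.0]
opening: 0.174
gripper_force: 30.0
```

Call:
play_rows:
  motion: [0,0,0.15,0,0,0,0,0,0,0.15,0,0,0,0]

```text
t: 18.7
position: [0.5926, 0.3066, 0.0578]
orientation: [-2.761, -1.499, -0.001]
ft_force: [-0.1, -0.4, -2.1]
opening: 0.174
gripper_force: 30.0
```

Call:
play_rows:
  motion: [0,0,0.15,0,0,0,0,0,0,0.15,0,0,0,0]

```text
t: 18.9
position: [0.5927, 0.3067, 0.0564]
orientation: [2.761, 1.499, 0.001]
ft_force: [-0.3, -0.1, 0.8]
opening: 0.172
gripper_force: 30.0
```

Call:
play_rows:
  motion: [-1,0,0,0,0,0,0,-2,0,0,0,0,0,0,-3,0,0,0,0,0,0,-4,0,0,0,0,0,0,-5,0,0,0,0,0,0,-6,0,0,0,0,0,0,-7,0,0,0,0,0,0,-8,0,0,0,0,0,0,-9,0,0,0,0,0,0,-10,0,0,0,0,0,0]

```text
t: 19.9
position: [0.5384, 0.2224, 0.0565]
orientation: [2.761, 1.499, 0.004]
ft_force: [3.6, 3.4, 4.0]
opening: 0.17
gripper_force: 30.0
```

Call:
play_rows:
  motion: [-0.5,0,0,0,0,0,0,-1,0,0,0,0,0,0,-1.5,0,0,0,0,0,0,-2,0,0,0,0,0,0,-2.5,0,0,0,0,0,0]

```text
t: 20.4
position: [0.5251, 0.2018, 0.0566]
orientation: [-2.761, -1.499, -0.004]
ft_force: [3.5, 4.1, 3.3]
opening: 0.171
gripper_force: 30.0
```

```bash
cat >> h.py <<'E'
def pebs(f=None,z=.03):
    f=f or grab_frame("top")
    hs=cv2.cvtColor(f["frame"],cv2.COLOR_BGR2HSV)
    m=cv2.inRange(hs,(12,18,60),(40,110,255))
    return f,m
E
python3 - <<'E'
from h import *
stat()
f=grab_frame("top");s=grab_frame("scene")
cv2.imwrite("pics/p8.png",np.hstack([cv2.resize(s["frame"][120:240,280:430],(400,320),interpolation=cv2.INTER_CUBIC),cv2.resize(f["frame"][140:290,80:268],(400,320),interpolation=cv2.INTER_CUBIC)]))
E
```

```text
t 20.4 pos [0.5251 0.2018 0.0566] tray mm [-18.  -17.5] toolx [0.545 0.839 0.002] ft [3.5 4.1 3.3] tq [ 0.55 -0.31 -0.05] open 0.171 29.997997283935547 j [0.23 0.55 1.6  0.   0.99 0.81]
```

View pics/p8.png

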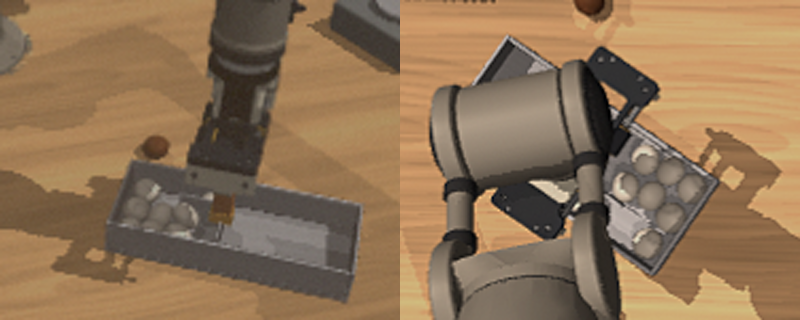

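The lip is under the packed pebbles, near the end wall, at low force. I'll push on to the wall.

Call:
play_rows:
  motion: [-0.4,0,0,0,0,0,0,-0.8,0,0,0,0,0,0,-1.2,0,0,0,0,0,0,-1.6,0,0,0,0,0,0]

```text
t: 20.9
position: [0.5167, 0.1887, 0.0566]
orientation: [2.761, 1.499, 0.005]
ft_force: [4.2, 4.8, 6.7]
opening: 0.171
gripper_force: 30.0
```

Call:
play_rows:
  motion: [-0.3,0,0,0,0,0,0,-0.5,0,0,0,0,0,0,-0.7,0,0,0,0,0,0,-0.7,0,0,0,0,0,0]

```text
t: 21.3
position: [0.5124, 0.1824, 0.0564]
orientation: [2.761, 1.499, 0.003]
ft_force: [4.1, 3.6, 6.3]
opening: 0.176
gripper_force: 30.0
```

```bash
python3 -c "
from h import *
stat()"
```

```text
t 21.3 pos [0.5124 0.1824 0.0564] tray mm [-41.2 -17.4] toolx [0.545 0.839 0.001] ft [4.1 3.6 6.3] tq [ 0.43 -0.17  0.01] open 0.176 29.99757170677185 j [0.2  0.52 1.65 0.   0.97 0.78]
```

Call:
play_rows:
  motion: [0.33,0,0,0,-0.05,0,0,0.66,0,0,0,-0.1,0,0,1,0,0,0,-0.15,0,0,1.3,0,0,0,-0.2,0,0,1.65,0,0,0,-0.25,0,0,2,0,0,0,-0.3,0,0,2.3,0,0,0,-0.35,0,0,2.65,0,0,0,-0.4,0,0,3,0,0,0,-0.45,0,0,3.3,0,0,0,-0.5,0,0,3.3,0,0,0,-0.5,0,0,3.3,0,0,0,-0.5,0,0]

```text
t: 22.5
position: [0.5288, 0.2094, 0.0543]
orientation: [2.491, 1.353, -0.64]
ft_force: [-0.1, 0.6, -4.3]
opening: 0.174
gripper_force: 30.0
```

```bash
python3 -c "
from h import *
stat()"
```

```text
t 22.5 pos [0.5288 0.2094 0.0543] tray mm [ -9.7 -16.4] toolx [ 0.477  0.736 -0.481] ft [-0.1  0.6 -4.3] tq [ 0.62 -0.43 -0.02] open 0.174 29.99959945678711 j [ 0.41  0.85  1.13 -0.27  1.59  1.04]
```

Call:
play_rows:
  motion: [-0.5,0,-0.9,0,0,0,0,-1.4,0,-2.6,0,0,0,0,-2.9,0,-5.2,0,0,0,0,-4.3,0,-7.9,0,0,0,0,-5.8,0,-10.5,0,0,0,0,-7.2,0,-13.2,0,0,0,0,-7.7,0,-14,0,0,0,0,-7.7,0,-14,0,0,0,0,-7.7,0,-14,0,0,0,0]

```text
t: 23.4
position: [0.5291, 0.2093, 0.2146]
orientation: [2.491, 1.353, -0.638]
ft_force: [-0.1, -0.2, -4.8]
opening: 0.178
gripper_force: 30.0
```

```bash
python3 - <<'E'
from h import *
stat()
f=grab_frame("top");s=grab_frame("scene")
for n,g in(("t",f),("s",s)):
    cv2.imwrite(f"pics/{n}.png",g["frame"])
cv2.imwrite("pics/p9.png",np.hstack([cv2.resize(s["frame"][80:240,280:430],(390,416),interpolation=cv2.INTER_CUBIC),cv2.resize(f["frame"][130:290,80:230],(390,416),interpolation=cv2.INTER_CUBIC)]))
E
```

```text
t 23.4 pos [0.5291 0.2093 0.2146] tray mm [ -9.7 -16.7] toolx [ 0.477  0.736 -0.48 ] ft [-0.1 -0.2 -4.8] tq [ 0.7  -0.4   0.03] open 0.178 29.999788999557495 j [ 0.41  0.72  0.93 -0.28  1.9   0.95]
```

View pics/p9.png

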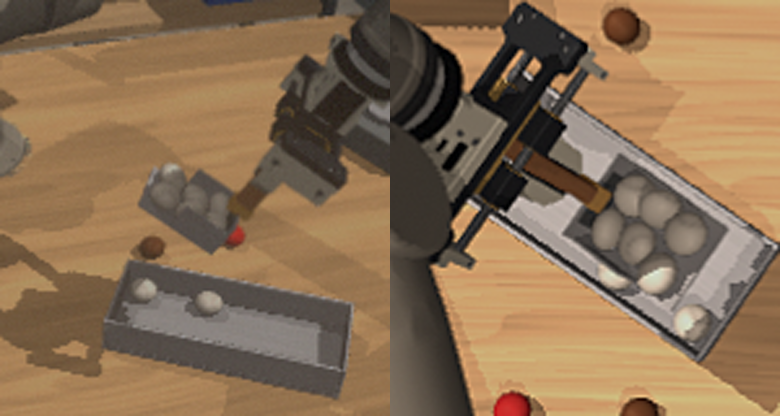

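The scoop holds six pebbles, and two are left in the tray at scene-crop (145,290) and (210,300). Next I check the pivot geometry from the gold band, seen at crop (245,210) in the scene view and (598,195) in the top view.

```bash
python3 - <<'E'
from h import *
f=grab_frame("top");s=grab_frame("scene")
k=150/390
o1,d1=ray(f,80+(598-390)*k,130+195*k);o2,d2=ray(s,280+245*k,80+210*k)
t=np.linalg.lstsq(np.c_[d1,-d2],o2-o1,rcond=None)[0];print(o1+d1*t[0],o2+d2*t[1])
st=telemetry.get_state();m=R.from_rotvec(st["orientation"]).as_matrix();print(m.round(3))
# jar refined: ellipse of bright rim via inner/outer bounds
im=cv2.imread("pics/top0.png");g=cv2.GaussianBlur(cv2.cvtColor(im,cv2.COLOR_BGR2GRAY),(3,3),0)
hs=cv2.cvtColor(im,cv2.COLOR_BGR2HSV);mk=cv2.inRange(hs,(0,0,60),(180,45,255))[200:295,295:395]
mk=cv2.morphologyEx(mk,cv2.MORPH_OPEN,np.ones((15,15)))
c=max(cv2.findContours(mk,0,1)[0],key=cv2.contourArea);(x,y),r=cv2.minEnclosingCircle(c);print(x+295,y+200,r,onz(f,x+295,y+200,.09), cv2.boundingRect(c))
E
```

```text
[0.52840783 0.20546059 0.20309745] [0.53230007 0.21499008 0.2052613 ]
[[ 0.477  0.839 -0.263]
 [ 0.736 -0.545 -0.403]
 [-0.481 -0.002 -0.877]]
341.3233070373535 246.0488739013672 36.91294479370117 [ 0.45094103 -0.19105257  0.09      ] (13, 17, 69, 62)
```

Gold band position confirms it: the control point is scoop (46,0,52). I'll plan the carry and dump.

```bash
cat >> h.py <<'E'
def pose(lip,yaw,lipdown):
    """tool pose (P,R) for scoop lip point, X yaw (deg), lip-down tilt (rad)"""
    y=np.radians(yaw);u=np.array([np.cos(y),np.sin(y),0]);up=np.array([0,0,1.])
    X=np.cos(lipdown)*u+np.sin(lipdown)*up;Z=-np.sin(lipdown)*u+np.cos(lipdown)*up;Y=np.cross(Z,X)
    return np.array(lip)+.096*X+.052*Z,np.c_[X,-Y,-Z]
def rel(p,m,p0=None,m0=None):
    if p0 is None:
        s=telemetry.get_state();p0,m0=s["position"],R.from_rotvec(s["orientation"]).as_matrix()
    r=R.from_matrix(m0.T@m).as_rotvec();return np.round(np.r_[m0.T@(p-p0)*100,r],2)
E
python3 - <<'E'
from h import *
J=np.array([.450,-.195]);h=np.array([np.cos(np.radians(-45)),np.sin(np.radians(-45))])
L=lambda off,z:np.r_[J-off*h,z]
c=pose(L(.03,.18),135,-.5);print("carry",rel(*c))
for d,z in((-.3,.175),(-.1,.165),(.1,.15),(.3,.135),(.5,.12),(.7,.11),(.9,.10),(1.05,.10)):
    print(d,rel(*pose(L(.03,z),135,d),*c))
E
```

```text
carry [-29.31   1.78  20.04  -0.66   0.    -1.19]
-0.3 [-0.98 -0.   -1.36 -0.    0.2   0.  ]
-0.1 [-2.06 -0.   -2.01  0.    0.4  -0.  ]
0.1 [-3.17 -0.   -1.88  0.    0.6  -0.  ]
0.3 [-4.48 -0.   -1.36  0.    0.8  -0.  ]
0.5 [-5.91 -0.   -0.42 -0.    1.    0.  ]
0.7 [-7.61 -0.    0.51  0.    1.2   0.  ]
0.9 [-9.26 -0.    1.88 -0.    1.4  -0.  ]
1.05 [-10.76  -0.     2.51   0.     1.55   0.  ]
```

Call:
play_rows:
  motion: [-1,0.06,0.7,-0.02,0,-0.04,0,-2.9,0.18,2,-0.066,0,-0.12,0,-5.3,0.32,3.6,-0.12,0,-0.214,0,-7.6,0.46,5.2,-0.17,0,-0.31,0,-10,0.6,6.8,-0.224,0,-0.405,0,-12.3,0.75,8.4,-0.277,0,-0.5,0,-14.7,0.89,10,-0.33,0,-0.595,0,-17,1.03,11.6,-0.383,0,-0.69,0,-19.4,1.18,13.2,-0.436,0,-0.785,0,-21.7,1.32,14.8,-0.49,0,-0.88,0,-24,1.46,16.4,-0.54,0,-0.975,0,-26.4,1.6,18,-0.594,0,-1.07,0,-28.3,1.72,19.4,-0.638,0,-1.15,0,-29.3,1.78,20,-0.66,0,-1.19,0,-29.3,1.78,20,-0.66,0,-1.19,0,-29.3,1.78,20,-0.66,0,-1.19,0]

```text
t: 25.2
position: [0.3514, -0.0964, 0.1803]
orientation: [1.027, 2.457, -0.256]
ft_force: [0.2, -0.6, -5.0]
opening: 0.17
gripper_force: 30.0
```

```bash
python3 - <<'E'
from h import *
stat()
J=np.array([.450,-.195]);h=np.array([np.cos(np.radians(-45)),np.sin(np.radians(-45))])
print(rel(*pose(np.r_[J-.03*h,.18],135,-.5)))
E
```

```text
t 25.2 pos [ 0.3514 -0.0964  0.1803] tray mm [-362.8  -34.3] toolx [-0.614  0.624 -0.483] ft [ 0.2 -0.6 -5. ] tq [0.59 0.66 0.  ] open 0.17 29.999417066574097 j [-0.24 -0.17  2.27 -0.43  0.64 -0.72]
[ 0.02  0.    0.07  0.    0.   -0.01]
```

Call:
play_rows:
  motion: [-0.5,0,-0.7,0,0.1,0,0,-1,0,-1.35,0,0.2,0,0,-1.5,0,-1.7,0,0.3,0,0,-2.05,0,-2,0,0.4,0,0,-2.6,0,-1.95,0,0.5,0,0,-3.2,0,-1.9,0,0.6,0,0,-3.8,0,-1.6,0,0.7,0,0,-4.5,0,-1.35,0,0.8,0,0,-5.2,0,-0.9,0,0.9,0,0,-5.9,0,-0.4,0,1,0,0,-6.75,0,0.05,0,1.1,0,0,-7.6,0,0.5,0,1.2,0,0,-8.45,0,1.2,0,1.3,0,0,-9.25,0,1.9,0,1.4,0,0,-10.75,0,2.5,0,1.55,0,0,-10.75,0,2.5,0,1.55,0,0,-10.75,0,2.5,0,1.55,0,0,-10.75,0,2.5,0,1.55,0,0]

```text
t: 27.0
position: [0.4279, -0.1707, 0.2119]
orientation: [-0.814, -1.976, -0.472]
ft_force: [0.5, 0.5, -0.3]
opening: 0.173
gripper_force: 30.0
```

```bash
python3 - <<'E'
from h import *
stat()
J=np.array([.450,-.195]);h=np.array([np.cos(np.radians(-45)),np.sin(np.radians(-45))])
print(rel(*pose(np.r_[J-.03*h,.10],135,1.05)))
E
```

```text
t 27.0 pos [ 0.4279 -0.1707  0.2119] tray mm [-383.5 -138.8] toolx [-0.361  0.354  0.863] ft [ 0.5  0.5 -0.3] tq [-0.63 -0.59  0.  ] open 0.173 29.999689757823944 j [-0.64  0.89  0.96  0.17  2.32 -1.39]
[-0.24 -0.15  0.12  0.    0.01  0.  ]
```

Call:
play_rows:
  motion: [1.7,0,-1,0,0,0,0,3.5,0,-2,0,0,0,0,5.2,0,-3,0,0,0,0,6.9,0,-4,0,0,0,0,6.9,0,-4,0,0,0,0,6.9,0,-4,0,0,0,0]

```text
t: 27.6
position: [0.4267, -0.1711, 0.2924]
orientation: [-0.815, -1.978, -0.474]
ft_force: [0.7, 0.9, -2.8]
opening: 0.168
gripper_force: 30.0
```

```bash
python3 - <<'E'
from h import *
stat()
s=grab_frame("scene");f=grab_frame("top")
cv2.imwrite("pics/p10.png",np.hstack([cv2.resize(s["frame"][110:260,170:330],(400,375),interpolation=cv2.INTER_CUBIC),cv2.resize(f["frame"][170:320,270:430],(400,375),interpolation=cv2.INTER_CUBIC)]))
for n,g in(("s",s),("t",f)):
  hs=cv2.cvtColor(g["frame"],cv2.COLOR_BGR2HSV)
  m=cv2.inRange(hs,(10,15,150),(35,75,255));q=cv2.connectedComponentsWithStats(m)
  for i in range(1,q[0]):
    if q[2][i,4]>25: print(n,q[3][i].round(0),q[2][i])
E
```

```text
t 27.6 pos [ 0.4267 -0.1711  0.2924] tray mm [-384.4 -138. ] toolx [-0.363  0.355  0.862] ft [ 0.7  0.9 -2.8] tq [-0.65 -0.54 -0.05] open 0.168 29.999384880065918 j [-0.65  0.83  0.87  0.2   2.47 -1.35]
s [336. 190.] [333 187   7   7  33]
s [361. 195.] [359 192   6   7  31]
s [228. 212.] [213 207  22   9  76]
t [38. 65.] [   0   25   77   81 5991]
t [532.  62.] [523  52  20  20 294]
t [554.  60.] [549  53  11  16 154]
t [507.  64.] [498  54  20  20 294]
t [482.  66.] [473  56  20  20 288]
t [457.  68.] [447  58  21  20 293]
t [556.  84.] [551  75   9  19 135]
t [535.  86.] [525  76  20  20 294]
t [509.  88.] [500  78  20  20 298]
t [482.  87.] [475  80  20  15 147]
t [459.  92.] [450  83  20  20 298]
t [484. 114.] [476 103  16  20 143]
t [252. 112.] [247 108   9   8  40]
t [506. 137.] [481 111  50  49 759]
t [448. 146.] [440 137  18  19 109]
t [468. 155.] [462 149  15  13  83]
t [530. 158.] [522 149  15  16 121]
t [460. 164.] [452 154  19  25 143]
t [170. 214.] [ 116  167  113   93 3627]
t [106. 189.] [ 99 177  17  24  27]
t [429. 186.] [421 177  17  17 133]
t [494. 188.] [486 179  16  19 107]
t [445. 197.] [430 183  27  31 364]
t [353. 194.] [345 186  15  17  88]
t [397. 208.] [391 201  13  15  76]
t [350. 233.] [312 212  62  43 512]
t [477. 229.] [469 220  14  17 122]
t [352. 226.] [347 223  11   8  63]
t [338. 237.] [326 230  21  13 141]
t [405. 260.] [381 232  46  56 529]
t [361. 258.] [350 243  26  27 189]
t [299. 279.] [ 261  244   76   72 2255]
t [387. 286.] [378 277  21  18  87]
t [368. 334.] [ 318  288   98   91 3050]
t [157. 411.] [139 394  37  26 456]
```

```bash
python3 - <<'E'
from h import *
s=grab_frame("scene");f=grab_frame("top")
for u,v in((336,190.5),(361,195.5)): print("peb tray",tray(onz(s,u,v,.024)).round(0))
# top view: pale blobs inside the tray
hs=cv2.cvtColor(f["frame"],cv2.COLOR_BGR2HSV)
m=cv2.inRange(hs,(15,25,150),(35,75,255));q=cv2.connectedComponentsWithStats(m)
for i in range(1,q[0]):
    if q[2][i,4]>15:
        p=tray(onz(f,*q[3][i],.022))
        if abs(p[0])<140 and abs(p[1])<65: print("top",p.round(0),q[2][i,4])
J=np.array([.450,-.195]);h=np.array([np.cos(np.radians(-45)),np.sin(np.radians(-45))])
m1=pose(np.r_[J-.08*h,.22],135,0);print("m1",rel(*m1))
c,sn=np.cos(TY),np.sin(TY);W=lambda x,y,z:np.r_[TC+np.array([[c,-sn],[sn,c]])@np.array([x,y])/1000,z]
m2=pose(W(10,17,.09),57,0);print("m2",rel(*m2,*m1),m2[0])
E
```

```text
peb tray [-113.   38.]
peb tray [-28.  38.]
top [-28.  42.] 110
top [-113.   42.] 117
m1 [ 5.590e+00 -3.000e-02  1.326e+01  1.000e-02 -1.050e+00  0.000e+00]
m2 [11.1  44.79 13.    0.    0.    1.36] [0.56377434 0.32465794 0.142     ]
```

Call:
play_rows:
  motion: [0.7,0,1.7,0,-0.13,0,0,1.4,0,3.3,0,-0.26,0,0,2.1,0,5,0,-0.39,0,0,2.8,0,6.6,0,-0.52,0,0,3.5,0,8.3,0,-0.65,0,0,4.2,0,10,0,-0.78,0,0,4.9,0,11.6,0,-0.92,0,0,5.6,0,13.3,0,-1.05,0,0,5.6,0,13.3,0,-1.05,0,0,5.6,0,13.3,0,-1.05,0,0]

```text
t: 28.8
position: [0.3248, -0.0695, 0.2724]
orientation: [1.198, 2.896, 0.006]
ft_force: [0.5, 0.1, -2.3]
opening: 0.174
gripper_force: 30.0
```

Call:
play_rows:
  motion: [1,4,0,0,0,0.12,0,2,8,0,0,0,0.24,0,3,12,0,0,0,0.36,0,4,16,0,0,0,0.48,0,5,20,0,0,0,0.6,0,6,24,0,0,0,0.72,0,7,28,0,0,0,0.84,0,8,32,0,0,0,0.96,0,9,36,2,0,0,1.08,0,10,40,5,0,0,1.2,0,10.6,43,8,0,0,1.3,0,11.1,44.8,11,0,0,1.36,0,11.1,44.8,13,0,0,1.36,0,11.1,44.8,13,0,0,1.36,0,11.1,44.8,13,0,0,1.36,0]

```text
t: 30.3
position: [0.5659, 0.3244, 0.1432]
orientation: [2.758, 1.498, 0.008]
ft_force: [-0.4, 0.4, -1.7]
opening: 0.175
gripper_force: 30.0
```

```bash
cat >> h.py <<'E'
def W(x,y,z):
    c,sn=np.cos(TY),np.sin(TY);return np.r_[TC+np.array([[c,-sn],[sn,c]])@np.array([x,y])/1000,z]
E
python3 - <<'E'
from h import *
stat();print(rel(*pose(W(10,17,.008),57,0)))
s=grab_frame("scene");f=grab_frame("top")
cv2.imwrite("pics/p11.png",np.hstack([cv2.resize(s["frame"][100:260,190:430],(400,267),interpolation=cv2.INTER_CUBIC),cv2.resize(f["frame"][140:300,80:320],(400,267),interpolation=cv2.INTER_CUBIC)]))
# bar gold band in scene
hs=cv2.cvtColor(s["frame"],cv2.COLOR_BGR2HSV)
m=cv2.inRange(hs,(10,150,90),(25,255,255));q=cv2.connectedComponentsWithStats(m)
for i in range(1,q[0]):
    if q[2][i,4]>8: print(q[3][i].round(0),q[2][i])
P,M=pose(W(10,17,.09),57,0)
print("exp band px",proj(s,P+M[:,0]*.012+np.array([0,0,-.008])))
E
```

```text
t 30.3 pos [0.5659 0.3244 0.1432] tray mm [106.9  15. ] toolx [0.545 0.839 0.003] ft [-0.4  0.4 -1.7] tq [-0.04  0.06  0.05] open 0.175 29.999861419200897 j [ 0.4   0.61  1.22 -0.    1.31  0.98]
[-0.12 -0.24  8.32  0.   -0.    0.  ]
[ 96. 158.] [ 88 149  17  24 134]
[ 76. 163.] [ 69 152  14  25 113]
[ 45. 160.] [ 40 156  11   8  25]
[ 54. 158.] [ 52 156   5   5  10]
[ 54. 168.] [ 49 162  11  10  34]
[ 56. 176.] [ 52 173   9   7  24]
[396. 245.] [394 243   4   4   9]
[527. 265.] [525 263   7   4  13]
[513. 268.] [505 265  17   7  42]
[219. 322.] [216 311   8  23  99]
[188. 329.] [185 318   8  23 101]
exp band px (np.float64(412.32082756256113), np.float64(181.44206764639605))
```

Call:
play_rows:
  motion: [-0.1,-0.2,3,0,0,0,0,-0.1,-0.2,6,0,0,0,0,-0.1,-0.2,8,0,0,0,0,-0.1,-0.2,8.3,0,0,0,0,-0.1,-0.2,8.3,0,0,0,0]

```text
t: 30.9
position: [0.5645, 0.3252, 0.0627]
orientation: [2.758, 1.498, 0.014]
ft_force: [0.5, 0.8, -2.0]
opening: 0.172
gripper_force: 30.0
```

Call:
play_rows:
  motion: [0,0,0.2,0,0,0,0,0,0,0.3,0,0,0,0]

```text
t: 31.1
position: [0.5648, 0.3256, 0.0602]
orientation: [2.758, 1.498, 0.017]
ft_force: [0.1, -0.8, -1.5]
opening: 0.172
gripper_force: 30.0
```

Call:
play_rows:
  motion: [0,0,0.1,0,0,0,0,0,0,0.1,0,0,0,0]

```text
t: 31.3
position: [0.5639, 0.3253, 0.0579]
orientation: [2.758, 1.499, 0.013]
ft_force: [-0.7, 0.7, -2.0]
opening: 0.175
gripper_force: 30.0
```

Call:
play_rows:
  motion: [0,0,0.12,0,0,0,0,0,0,0.12,0,0,0,0]

```text
t: 31.5
position: [0.5644, 0.3257, 0.0573]
orientation: [2.758, 1.499, 0.015]
ft_force: [-0.7, 0.5, 4.2]
opening: 0.169
gripper_force: 30.0
```

```bash
python3 - <<'E'
from h import *
stat()
for x in(10,-100,-137): print(rel(*pose(W(x,17,.0046),57,0)))
E
```

```text
t 31.5 pos [0.5644 0.3257 0.0573] tray mm [107.2  17.1] toolx [0.544 0.839 0.007] ft [-0.7  0.5  4.2] tq [-0.16  0.44 -0.03] open 0.169 29.999899864196777 j [ 0.41  0.69  1.33 -0.    1.12  0.98]
[-0.12  0.01  0.07  0.01 -0.01  0.  ]
[-1.112e+01 -0.000e+00 -1.000e-02  1.000e-02 -1.000e-02  0.000e+00]
[-1.482e+01 -0.000e+00 -3.000e-02  1.000e-02 -1.000e-02  0.000e+00]
```

Call:
play_rows:
  motion: [-1.2,0,0,0,0,0,0,-2.4,0,0,0,0,0,0,-3.6,0,0,0,0,0,0,-4.8,0,0,0,0,0,0,-6,0,0,0,0,0,0,-7.2,0,0,0,0,0,0,-8.4,0,0,0,0,0,0,-9.6,0,0,0,0,0,0,-10.6,0,0,0,0,0,0,-11.4,0,0,0,0,0,0,-12.2,0,0,0,0,0,0,-13,0,0,0,0,0,0,-13.6,0,0,0,0,0,0,-14.2,0,0,0,0,0,0,-14.7,0,0,0,0,0,0,-14.7,0,0,0,0,0,0]

```text
t: 33.1
position: [0.4868, 0.2027, 0.0577]
orientation: [2.757, 1.497, 0.023]
ft_force: [3.9, 2.0, 7.9]
opening: 0.174
gripper_force: 30.0
```

```bash
python3 - <<'E'
from h import *
stat()
s=grab_frame("scene");f=grab_frame("top")
for n,g in(("s",s),("t",f)):
    m=cv2.inRange(cv2.cvtColor(g["frame"],cv2.COLOR_BGR2HSV),(12,20,140),(38,80,255));q=cv2.connectedComponentsWithStats(m)
    for i in range(1,q[0]):
        p=tray(onz(g,*q[3][i],.026))
        if q[2][i,4]>8 and abs(p[0])<145 and abs(p[1])<70: print(n,p.round(0),q[2][i,4])
E
```

```text
t 33.1 pos [0.4868 0.2027 0.0577] tray mm [-38.2  15.1] toolx [0.544 0.839 0.011] ft [3.9 2.  7.9] tq [ 0.08 -0.19 -0.  ] open 0.174 29.99875545501709 j [ 0.25  0.49  1.71 -0.    0.93  0.83]
t [ 66. -55.] 18
t [ 79. -44.] 23
t [103.  -8.] 14
t [ 54. -41.] 13
t [ 69. -29.] 13
t [ 9. 14.] 214
t [59. 69.] 1252
t [-68. -45.] 21
t [-77. -55.] 22
t [-105.  -47.] 36
t [-72. -16.] 14
t [-95. -15.] 28
t [-88.  40.] 75
t [-120.   43.] 49
```

Call:
play_rows:
  motion: [0.1,0,0,0,-0.05,0,0,0.4,0,0,0,-0.1,0,0,0.7,0,0,0,-0.15,0,0,1,0,0,0,-0.2,0,0,1.3,0,0,0,-0.25,0,0,1.6,0,0,0,-0.3,0,0,1.9,0,0,0,-0.35,0,0,2.2,0,0,0,-0.4,0,0,2.5,0,0,0,-0.45,0,0,2.8,0,0,0,-0.5,0,0,2.8,0,0,0,-0.5,0,0,2.8,0,0,0,-0.5,0,0]

```text
t: 34.4
position: [0.4989, 0.2255, 0.0549]
orientation: [2.491, 1.352, -0.625]
ft_force: [-0.1, -0.2, -3.0]
opening: 0.171
gripper_force: 30.0
```

Call:
play_rows:
  motion: [-0.5,0,-0.9,0,0,0,0,-1.4,0,-2.6,0,0,0,0,-2.9,0,-5.2,0,0,0,0,-4.3,0,-7.9,0,0,0,0,-5.8,0,-10.5,0,0,0,0,-7.2,0,-13.2,0,0,0,0,-7.7,0,-14,0,0,0,0,-7.7,0,-14,0,0,0,0,-7.7,0,-14,0,0,0,0]

```text
t: 35.3
position: [0.497, 0.2245, 0.2144]
orientation: [2.491, 1.351, -0.627]
ft_force: [-0.2, -0.4, -3.4]
opening: 0.174
gripper_force: 30.0
```

```bash
python3 - <<'E'
from h import *
stat()
s=grab_frame("scene");f=grab_frame("top")
cv2.imwrite("pics/p12.png",np.hstack([cv2.resize(s["frame"][80:260,190:430],(480,360),interpolation=cv2.INTER_CUBIC),cv2.resize(f["frame"][110:290,80:240],(320,360),interpolation=cv2.INTER_CUBIC)]))
m=cv2.inRange(cv2.cvtColor(s["frame"],cv2.COLOR_BGR2HSV),(10,15,120),(38,80,255));q=cv2.connectedComponentsWithStats(m)
for i in range(1,q[0]):
    u,v=q[3][i]
    if q[2][i,4]>8 and 290<u<425 and 100<v<240: print((u,v),q[2][i],tray(onz(s,u,v,.026)).round(0))
J=np.array([.450,-.195]);h=np.array([np.cos(np.radians(-45)),np.sin(np.radians(-45))])
print("carry",rel(*pose(np.r_[J-.03*h,.19],135,-.5)))
E
```

```text
t 35.3 pos [0.497  0.2245 0.2144] tray mm [-14.4  18.4] toolx [ 0.481  0.737 -0.476] ft [-0.2 -0.4 -3.4] tq [ 0.45 -0.23  0.05] open 0.174 29.99913990497589 j [ 0.45  0.68  1.02 -0.27  1.87  1.  ]
(np.float64(340.57142857142856), np.float64(140.66666666666666)) [338 138   8   6  21] [-161.  342.]
(np.float64(365.2771672771673), np.float64(204.7130647130647)) [327 190  76  31 819] [-7. -6.]
(np.float64(392.5), np.float64(191.75)) [387 191  12   3  12] [70. 87.]
(np.float64(410.4166666666667), np.float64(195.33333333333334)) [405 194  11   4  12] [129.  87.]
carry [-29.46   5.27  18.77  -0.65   0.    -1.2 ]
```

Call:
play_rows:
  motion: [-1,0.18,0.6,-0.022,0,-0.04,0,-2.9,0.5,1.9,-0.065,0,-0.12,0,-5.3,0.95,3.4,-0.117,0,-0.216,0,-7.7,1.4,4.9,-0.17,0,-0.312,0,-10,1.8,6.4,-0.221,0,-0.408,0,-12.4,2.2,7.9,-0.273,0,-0.504,0,-14.7,2.6,9.4,-0.325,0,-0.6,0,-17.1,3.05,10.9,-0.377,0,-0.696,0,-19.4,3.5,12.4,-0.429,0,-0.792,0,-21.8,3.9,13.9,-0.481,0,-0.888,0,-24.2,4.3,15.4,-0.533,0,-0.984,0,-26.5,4.7,16.9,-0.585,0,-1.08,0,-28.4,5.1,18.1,-0.627,0,-1.16,0,-29.5,5.3,18.8,-0.65,0,-1.2,0,-29.5,5.3,18.8,-0.65,0,-1.2,0,-29.5,5.3,18.8,-0.65,0,-1.2,0]

```text
t: 37.0
position: [0.3513, -0.0971, 0.1897]
orientation: [1.022, 2.463, -0.258]
ft_force: [0.5, 0.7, -1.9]
opening: 0.172
gripper_force: 30.0
```

Call:
play_rows:
  motion: [-0.5,0,-0.7,0,0.1,0,0,-1,0,-1.35,0,0.2,0,0,-1.5,0,-1.7,0,0.3,0,0,-2.05,0,-2,0,0.4,0,0,-2.6,0,-1.95,0,0.5,0,0,-3.2,0,-1.9,0,0.6,0,0,-3.8,0,-1.6,0,0.7,0,0,-4.5,0,-1.35,0,0.8,0,0,-5.2,0,-0.9,0,0.9,0,0,-5.9,0,-0.4,0,1,0,0,-6.75,0,0.05,0,1.1,0,0,-7.6,0,0.5,0,1.2,0,0,-8.45,0,1.2,0,1.3,0,0,-9.25,0,1.9,0,1.4,0,0,-10.75,0,2.5,0,1.55,0,0,-10.75,0,2.5,0,1.55,0,0,-10.75,0,2.5,0,1.55,0,0,-10.75,0,2.5,0,1.55,0,0]

```text
t: 38.8
position: [0.4283, -0.1708, 0.2212]
orientation: [-0.81, -1.973, -0.467]
ft_force: [-0.6, 0.2, -0.6]
opening: 0.176
gripper_force: 30.0
```

Call:
play_rows:
  motion: [1.7,0,-1,0,0,0,0,3.5,0,-2,0,0,0,0,5.2,0,-3,0,0,0,0,6.9,0,-4,0,0,0,0,6.9,0,-4,0,0,0,0,6.9,0,-4,0,0,0,0]

```text
t: 39.4
position: [0.4275, -0.1713, 0.3018]
orientation: [-0.811, -1.976, -0.469]
ft_force: [-0.2, -0.4, -3.0]
opening: 0.174
gripper_force: 30.0
```

```bash
python3 - <<'E'
from h import *
stat()
J=np.array([.450,-.195]);h=np.array([np.cos(np.radians(-45)),np.sin(np.radians(-45))])
m1=pose(np.r_[J-.08*h,.22],135,0);print("m1",rel(*m1))
m2=pose(W(-50,0,.09),57,0);print("m2",rel(*m2,*m1),m2[0])
E
```

```text
t 39.4 pos [ 0.4275 -0.1713  0.3018] tray mm [-384.1 -138.8] toolx [-0.36   0.354  0.863] ft [-0.2 -0.4 -3. ] tq [-0.57 -0.58 -0.01] open 0.174 29.99979794025421 j [-0.64  0.83  0.84  0.2   2.5  -1.34]
m1 [ 4.670e+00 -3.000e-02  1.388e+01  0.000e+00 -1.040e+00  1.000e-02]
m2 [ 8.19 39.27 13.    0.    0.    1.36] [0.5453534  0.26507885 0.142     ]
```

Call:
play_rows:
  motion: [0.6,0,1.7,0,-0.13,0,0,1.2,0,3.5,0,-0.26,0,0,1.8,0,5.2,0,-0.39,0,0,2.4,0,7,0,-0.52,0,0,3,0,8.7,0,-0.65,0,0,3.6,0,10.4,0,-0.78,0,0,4.2,0,12.2,0,-0.92,0,0,4.7,0,13.9,0,-1.04,0,0,4.7,0,13.9,0,-1.04,0,0,4.7,0,13.9,0,-1.04,0,0]

```text
t: 40.4
position: [0.3245, -0.0697, 0.2716]
orientation: [-1.192, -2.901, -0.008]
ft_force: [1.1, -0.9, -2.6]
opening: 0.17
gripper_force: 30.0
```

```bash
python3 - <<'E'
from h import *
stat()
s=grab_frame("scene");f=grab_frame("top")
a=s["frame"][130:270,180:430];b=f["frame"][130:310,80:400]
cv2.imwrite("pics/p13.png",np.vstack([cv2.resize(a,(500,280),interpolation=cv2.INTER_CUBIC),cv2.resize(b,(500,281),interpolation=cv2.INTER_CUBIC)]))
E
```

```text
t 40.4 pos [ 0.3245 -0.0697  0.2716] tray mm [-355.     2.9] toolx [-0.711  0.703  0.007] ft [ 1.1 -0.9 -2.6] tq [-0.05 -0.02  0.  ] open 0.17 29.99988466501236 j [-0.45 -0.09  1.81  0.01  1.42 -1.24]
```

View pics/p13.png

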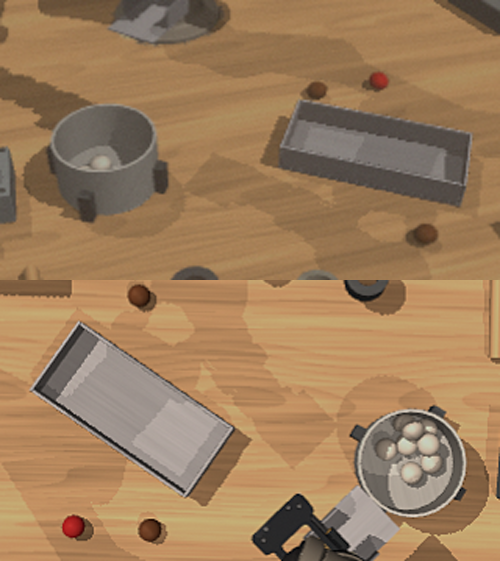

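The tray is empty, and the jar at lower-crop (411,462) holds a cluster of pebbles. I'll count it numerically and scan the bench for spills.

```bash
python3 - <<'E'
from h import *
f=grab_frame("top");s=grab_frame("scene");im=f["frame"]
x0,y0=295,200;c=cv2.resize(im[y0:y0+95,x0:x0+95],None,fx=6,fy=6,interpolation=cv2.INTER_CUBIC)
g=cv2.GaussianBlur(cv2.cvtColor(c,cv2.COLOR_BGR2GRAY),(9,9),0)
hs=cv2.cvtColor(c,cv2.COLOR_BGR2HSV)
for p2 in(14,18,22):
    ci=cv2.HoughCircles(g,cv2.HOUGH_GRADIENT,1,36,param1=60,param2=p2,minRadius=36,maxRadius=54)
    for x,y,r in ci[0]:
        if np.hypot(x/6+x0-342,y/6+y0-247)<32: print(p2,round(x/6+x0,1),round(y/6+y0,1),round(r/6,1),hs[int(y),int(x)])
# pale mask in jar, printed coarse
h1=cv2.cvtColor(im,cv2.COLOR_BGR2HSV)[215:280,308:378]
m=cv2.cvtColor(im,cv2.COLOR_BGR2GRAY)[215:280,308:378]
for r in range(0,65,2): print(''.join(' .:-=+*#%@'[min(9,v//26)] for v in m[r]))
# bench spill: pale low-sat bright blobs differing from the first frame
for n,gf in(("top",f),("scene",s)):
    o=cv2.imread(f"pics/{n}0.png");H=cv2.cvtColor(gf["frame"],cv2.COLOR_BGR2HSV).astype(int);H0=cv2.cvtColor(o,cv2.COLOR_BGR2HSV).astype(int)
    m=((H[...,1]<80)&(H[...,2]>100)&(H0[...,1]>95)).astype(np.uint8)*255
    m=cv2.morphologyEx(m,cv2.MORPH_OPEN,np.ones((4,4)));q=cv2.connectedComponentsWithStats(m)
    for i in range(1,q[0]):
        if q[2][i,4]>30: print(n,q[3][i].round(0),q[2][i])
E
```

```text
14 354.1 235.2 6.7 [ 38  25 205]
14 343.2 252.6 6.7 [ 37  29 204]
14 344.2 227.8 6.2 [ 16  45 200]
14 355.9 246.6 6.2 [ 38  25 205]
14 360.4 241.2 7.2 [14 44 99]
14 337.6 270.9 6.2 [ 17  36 177]
14 340.1 235.1 6.5 [ 39  21 205]
14 354.2 222.8 7.9 [ 14  54 138]
14 325.9 237.8 6.9 [ 14  51 135]
14 331.1 244.8 8.9 [ 16  36 120]
14 316.9 252.4 7.8 [ 16  32 137]
18 354.1 235.2 6.7 [ 38  25 205]
18 343.2 252.6 6.7 [ 37  29 204]
18 355.6 246.4 6.5 [ 38  25 205]
22 354.1 235.2 6.7 [ 38  25 205]
22 342.9 253.6 6.1 [ 38  24 205]
22 354.6 245.4 7.8 [ 39  20 207]
++++++++++++++++++++++*###*=-:..........::=*####*=-:::::-=************
+++++++++++++++=-+*##*-:--:----------=-::::::...-+##*=::=*************
++++++++++++=-=*#*=-=---:--=======------------:::..:=#%#==-=**********
+++++++++=--+#*=-=====----==-==--:--+*+=+--======-:::.:=##+=====******
.:-++++=--+#*==========---==---=*######**+==+++++==:.:::.-##+======***
:::::::-+#*=============------+*#######**+==*####*+-:..:::.-##+--=****
::::::=*#+====-----=====------+**####***+=----=++*+=-=-.:::::=#*+*****
:::::=##+==----------==-----:-=++++++++==-:=*
[... 1411 characters left out ...]
***************=:------=##- ...:==
************#*=--------=*************************=-------=*#+-===--===
**************#*--------=*********************=:-------*##*:-=========
***************+*##=.:---=***************=::--------*###=-============
+****************-:+##*--:...:---::::::::---:::-+*##*=-===============
*******************=--==####*=---:::::::=++*####+=-===================
top [313. 285.] [298 263  38  40 848]
top [268. 332.] [251 303  34  56 712]
top [305. 350.] [ 265  312   79   76 3554]
top [341. 371.] [323 341  34  57 734]
top [242. 377.] [233 367  19  21 259]
top [161. 413.] [141 402  49  18 461]
top [315. 412.] [306 405  18  15 196]
scene [313.  85.] [300  79  27  11 243]
```

Call:
play_rows:
  motion: [0.7,3.4,0,0,0,0.12,0,1.5,7,0,0,0,0.24,0,2.2,10.6,0,0,0,0.36,0,3,14.2,0,0,0,0.48,0,3.7,17.8,0,0,0,0.6,0,4.4,21.4,0,0,0,0.72,0,5.2,25,0,0,0,0.84,0,5.9,28.6,1,0,0,0.96,0,6.7,32.2,3,0,0,1.08,0,7.4,35.8,6,0,0,1.2,0,8,38.4,9,0,0,1.3,0,8.2,39.3,12,0,0,1.36,0,8.2,39.3,13,0,0,1.36,0,8.2,39.3,13,0,0,1.36,0,8.2,39.3,13,0,0,1.36,0]

```text
t: 42.1
position: [0.5444, 0.2665, 0.1439]
orientation: [-2.75, -1.503, -0.002]
ft_force: [0.6, 0.9, -1.1]
opening: 0.175
gripper_force: 30.0
```

```bash
python3 - <<'E'
from h import *
stat();print(rel(*pose(W(-50,0,.007),57,0)))
f=grab_frame("top");im=f["frame"]
m=cv2.cvtColor(im,cv2.COLOR_BGR2GRAY)[215:280,308:378]
for r in range(0,56,2): print(''.join(' .:-=+*#%@'[min(9,v//26)] for v in m[r]))
for n in("top","scene"):
    gf=grab_frame(n);o=cv2.imread(f"pics/{n}0.png");H=cv2.cvtColor(gf["frame"],cv2.COLOR_BGR2HSV).astype(int);H0=cv2.cvtColor(o,cv2.COLOR_BGR2HSV).astype(int)
    m=((H[...,1]<80)&(H[...,2]>100)&(H0[...,1]>95)).astype(np.uint8)*255
    m=cv2.morphologyEx(m,cv2.MORPH_OPEN,np.ones((4,4)));q=cv2.connectedComponentsWithStats(m)
    for i in range(1,q[0]):
        if q[2][i,4]>30: print(n,q[3][i].round(0),q[2][i])
E
```

```text
t 42.1 pos [0.5444 0.2665 0.1439] tray mm [46.7  1.6] toolx [0.54  0.842 0.005] ft [ 0.6  0.9 -1.1] tq [-0.03  0.08 -0.03] open 0.175 29.999963343143463 j [0.32 0.53 1.36 0.01 1.25 0.89]
[-0.12  0.21  8.49 -0.01 -0.    0.01]
***********+++++++++++####*+=:..:::.....:-=*##%#*=-::::--+************
+++++++++++++++=-+*%#*-:--:--==-----==-:::::::.:-*%%*=::=*************
++++++++++++=-+#%#=-=-=-:--========---=-------::::.:+#%#====**********
****+++**=--*#*=-==++=----======----+#*=+-=======-:::.:=##+====+**#***
.:=++++=--*#*+==++++=+=--===---+###%%###**==+++++==::::::=##+=====+***
::::::--*%#+=====++++=+=-----=+##%%%%###*+==*%%###*=:::::::-##+==+****
::::::=*#+====-----=+++====--=+*######**++=---=++*+===-.:::::+%#+*****
:::::+##+==---=========-===-:-++*****+++=--+*##**+---===-:::::=##*****
:::-+#*+++======-------==---=*#+=====---:+%%%%####*+--+#*=:::::-*#+***
+::+#*=++=-==-:--======----*%%%%%#+++=-+##%%%%%%###*+=##**+::--:-+#+-=
=-=*#+=++==----=======*#*-+#%%%%%%%##*+*###%%%%%###*+=--=#*=:---:-##+=
--*%*==+++=---====++*%%#*==##########*==*##########*=-===-=*=----:=%#-
-+#*===++++=--====++*%#
[... 771 characters left out ...]
======-+************==----=--=+**************=------+#*==
**+--*#+-==========-+**************###*+#****************------=#%+.:-
*+**+.+%*:=========--=**********************************:-----=%#-.:.:
*****+-=##+-========-+#*******************************-------=%#:.:.:=
****++*+=+#*=-=-=====-+****************************+-------=%#=..:::==
top [107. 165.] [101 146  15  38 345]
top [ 76. 180.] [  47  152   60   57 2452]
top [ 42. 189.] [ 34 165  20  48 455]
top [108. 216.] [ 97 211  21  13 168]
top [123. 221.] [120 218   7   7  40]
top [ 57. 233.] [ 52 223  11  22 201]
top [ 94. 313.] [  48  233   91  155 7697]
top [110. 403.] [  54  378   99   42 2706]
scene [374. 184.] [367 180  13   9  80]
```

Call:
play_rows:
  motion: [-0.1,0.2,3,0,0,0,0,-0.1,0.2,6,0,0,0,0,-0.1,0.2,8,0,0,0,0,-0.1,0.2,8.4,0,0,0,0,-0.1,0.2,8.6,0,0,0,0,-0.1,0.2,8.6,0,0,0,0]

```text
t: 42.85
position: [0.5455, 0.2661, 0.0586]
orientation: [-2.75, -1.503, -0.005]
ft_force: [-0.2, -0.5, -2.0]
opening: 0.169
gripper_force: 30.0
```

Call:
play_rows:
  motion: [0,0,0.1,0,0,0,0,0,0,0.15,0,0,0,0]

```text
t: 43.05
position: [0.5455, 0.2663, 0.0571]
orientation: [-2.75, -1.503, -0.006]
ft_force: [0.2, 1.7, 5.5]
opening: 0.173
gripper_force: 30.0
```

Call:
play_rows:
  motion: [0,0,0.1,0,0,0,0,0,0,0.1,0,0,0,0]

```text
t: 43.25
position: [0.5459, 0.2669, 0.0566]
orientation: [-2.75, -1.503, -0.008]
ft_force: [0.7, 3.1, 6.6]
opening: 0.175
gripper_force: 30.0
```

Contact with the tray floor. I'll release and rise straight up.

Call:
play_rows:
  motion: [0,0,0,0,0,0,3,0,0,0,0,0,0,4.5,0,0,0,0,0,0,9,0,0,0,0,0,0,9,0,0,0,0,0,0,9,0,0,0,0,0,0,9,0,0,0,0,0,0,9,0,0,0,0,0,0,9,0,0,-1,0,0,0,9,0,0,-3,0,0,0,9,0,0,-6,0,0,0,9,0,0,-10,0,0,0,9,0,0,-14,0,0,0,9,0,0,-16,0,0,0,9,0,0,-16,0,0,0,9]

```text
t: 44.75
position: [0.5467, 0.2653, 0.2192]
orientation: [-2.751, -1.503, -0.013]
ft_force: [0.4, -0.6, 0.3]
opening: 0.982
gripper_force: 0.0
```

```bash
python3 - <<'E'
from h import *
stat()
# stop turn: grasp point at world (.451,-.387), tool yaw start = 57deg? choose tool x yaw a, target true tip z .08 -> rep .046
def down(p,yaw):
    y=np.radians(yaw);X=np.array([np.cos(y),np.sin(y),0]);Z=np.array([0,0,-1.]);return np.array(p),np.c_[X,np.cross(Z,X),Z]
for yaw in(30,60): print(rel(*down([.4515,-.387,.2],yaw)))
s=grab_frame("scene")
o,d=ray(s,0,0)
hs=cv2.cvtColor(s["frame"],cv2.COLOR_BGR2HSV)
m=cv2.inRange(hs,(5,90,60),(20,255,200))
P,M=pose(W(-50,0,.005),57,0);O=P-.046*M[:,0]-np.array([0,0,.052])
print("bar expected px top/bottom",proj(s,O+M[:,0]*.0475+[0,0,.145]),proj(s,O+M[:,0]*.0475+[0,0,.045]))
for v in range(140,215,4):
    r=[u for u in range(350,405) if m[v,u]]; print(v,(min(r),max(r),len(r)) if r else None)
E
```

```text
t 44.75 pos [0.5467 0.2653 0.2192] tray mm [47. -1.] toolx [0.54  0.842 0.011] ft [ 0.4 -0.6  0.3] tq [-0.07  0.08  0.03] open 0.982 0.0 j [0.32 0.47 1.24 0.01 1.42 0.89]
[-6.006e+01  2.721e+01  1.220e+00 -0.000e+00 -1.000e-02  4.800e-01]
[-6.006e+01  2.721e+01  1.220e+00 -0.000e+00 -1.000e-02 -5.000e-02]
bar expected px top/bottom (np.float64(389.19917973056624), np.float64(176.04142145353651)) (np.float64(383.7731602890737), np.float64(201.33203887534083))
140 (350, 381, 32)
144 (350, 403, 46)
148 (350, 404, 47)
152 (350, 404, 48)
156 (350, 404, 53)
160 (350, 404, 55)
164 (350, 404, 55)
168 (350, 404, 48)
172 (350, 404, 50)
176 (350, 404, 55)
180 (350, 404, 55)
184 (356, 404, 49)
188 (377, 404, 28)
192 (383, 404, 16)
196 (382, 389, 8)
200 (381, 389, 9)
204 (384, 387, 4)
208 None
212 None
```

The bar stands upright where expected, at px 381–389 and rows 196–204. Now the stop.

Call:
play_rows:
  motion: [-4,1.8,0,0,0,0,9,-8,3.6,0,0,0,0,9,-12,5.4,0,0,0,0,9,-16,7.3,0,0,0,0,9,-20,9.1,0,0,0,0,9,-24,10.9,0,0,0,0,9,-28,12.7,0,0,0,0,9,-32,14.5,0,0,0,0,9,-36,16.3,0,0,0,0,9,-40,18.1,0,0,0,0,9,-44,20,0,0,0,0,9,-48,21.8,0,0,0,0,9,-52,23.6,0,0,0,0,9,-56,25.4,0.6,0,0,0,9,-59,26.7,1,0,-0.01,0,9,-60.1,27.2,1.2,0,-0.01,0,9,-60.1,27.2,1.2,0,-0.01,0,9,-60.1,27.2,1.2,0,-0.01,0,9]

```text
t: 46.6
position: [0.4494, -0.3865, 0.1973]
orientation: [-2.752, -1.505, 0.013]
ft_force: [0.2, 0.1, 0.3]
opening: 0.978
gripper_force: 0.0
```

```bash
python3 - <<'E'
from h import *
stat()
y=np.radians(57);X=np.array([np.cos(y),np.sin(y),0]);Z=np.array([0,0,-1.])
print(rel(np.array([.4505,-.3865,.044]),np.c_[X,np.cross(Z,X),Z]))
E
```

```text
t 46.6 pos [ 0.4494 -0.3865  0.1973] tray mm [-552.7 -274.4] toolx [ 0.54   0.842 -0.004] ft [0.2 0.1 0.3] tq [-0.08  0.07  0.05] open 0.978 0.0 j [-0.84  0.47  1.31 -0.01  1.37 -0.26]
[ 1.300e-01  2.300e-01  1.533e+01 -1.000e-02  0.000e+00  1.000e-02]
```

Call:
play_rows:
  motion: [0.1,0.1,4,0,0,0,9,0.1,0.1,8,0,0,0,9,0.1,0.1,11,0,0,0,9,0.1,0.1,13,0,0,0,9,0.1,0.1,14.3,0,0,0,9,0.1,0.1,15.3,0,0,0,9,0.1,0.1,15.3,0,0,0,9,0.1,0.1,15.3,0,0,0,9]

```text
t: 47.4
position: [0.4499, -0.3879, 0.0459]
orientation: [-2.755, -1.506, 0.012]
ft_force: [0.5, -0.1, 0.5]
opening: 0.981
gripper_force: 0.0
```

Call:
play_rows:
  motion: [0,0,0,0,0,0,4.2,0,0,0,0,0,0,4.2,0,0,0,0,0,0,4.2,0,0,0,0,0,0,4.2,0,0,0,0,0,0,4.2,0,0,0,0,0,0,4.2,0,0,0,0,0,0,4.2,0,0,0,0,0,0,4.2,0,0,0,0,0,0,4.2,0,0,0,0,0,0,4.2]

```text
t: 48.4
position: [0.4491, -0.3877, 0.0451]
orientation: [-2.753, -1.505, 0.013]
ft_force: [-4.0, 2.5, 5.3]
opening: 0.722
gripper_force: 27.1
```

The fingers stopped at 66 mm, which is wider than the head, so the tips are on the collar. I'll open, rise 9 mm and grip again.

Call:
play_rows:
  motion: [0,0,0,0,0,0,8,0,0,0,0,0,0,8,0,0,0,0,0,0,8,0,0,-0.9,0,0,0,8,0,0,-0.9,0,0,0,8,0,0,-0.9,0,0,0,4.2,0,0,-0.9,0,0,0,4.2,0,0,-0.9,0,0,0,4.2,0,0,-0.9,0,0,0,4.2,0,0,-0.9,0,0,0,4.2,0,0,-0.9,0,0,0,4.2,0,0,-0.9,0,0,0,4.2,0,0,-0.9,0,0,0,4.2,0,0,-0.9,0,0,0,4.2,0,0,-0.9,0,0,0,4.2]

```text
t: 49.9
position: [0.4493, -0.3879, 0.0571]
orientation: [-2.755, -1.506, 0.013]
ft_force: [-6.7, 5.5, 21.9]
opening: 0.471
gripper_force: 26.1
```

```bash
python3 - <<'E'
from h import *
stat()
E
```

```text
t 49.9 pos [ 0.4493 -0.3879  0.0571] tray mm [-553.9 -275.1] toolx [ 0.54   0.842 -0.006] ft [-6.7  5.5 21.9] tq [ 0.93  1.29 -0.07] open 0.471 26.05931393802166 j [-0.84  0.6   1.5  -0.01  1.05 -0.26]
```

```bash
python3 - <<'E'
from h import *
s=grab_frame("scene");H=cv2.cvtColor(s["frame"],cv2.COLOR_BGR2HSV)
c=H[186:232,140:200]
for r in c: print(''.join('R' if (p[0]<9 or p[0]>171) and p[1]>130 else ('w' if p[1]>75 else ' .:-=+*#%@'[min(9,p[2]//26)]) for p in r))
E
```

```text
wwwwww::w.www.wwww..w::::.ww--:---:wwwwwwwwwwwwwwwwwwwwwwwww
wwwww:...wwwwwwww:w.:::w:ww------:wwwwwwwwwwwwwwwwwwwwwwwwww
wwww::w:.wwwwwwwwwww::..:w------::wwwwwwwwwwwwwwwwwwwwwwwwww
www::....wwwwwwwwww::.::ww------::wwwwwwwwwwwwwwwwwwwwwwwwww
ww::.w:w:::::wwwwww::::www----::---wwwwwwwwwwwwwwwwwwwwwwwww
w::..:.:::::::::::::::wwww:---:----wwwwwwwwwwwwwwwwwwwwwwwww
::..:::::::::::::::.wwwwww::-:::---wwwwwwwwwwwwwwwwwwwwwwwww
::::.::::::::::::::.www::::::::::-=wwwwwwwwwwwwwwwwwwwwwwwww
::::::::::::::::::.wwww:::::ww:w--=wwwwwwwwwwwwwwwwwwwwwwwww
:::::::::::::::::::www::::::::ww-==+wwwwwwwwwwwwwwwwwwwwwwww
::::::::::::::::.:www:::::::wwww:===wwwwwwwwwwwwwwwwwwwwwwww
:::::::::::::::::www:::::.::.www:===wwwwwwwwwwwwwwwwwwwwwwww
::::::::::::::::::w::.:::..wwwww:-==wwwwwwwwwwwwwwwwwwwwwwww
::::::::::::::::::wwww.::w::::www-==wwwwwwwwwwwwwwwwwwwwwwww
::::::::::::-::::.wwwww.:w:w::ww.-==wwwwwwwwwwwwwwwwwwwwwwww
:::::::::::::::::ww:-www:.www.:.w:==wwwwwwwwwwwwwwwwwwwwwwww
.w::::::::::::::.::---ww.:wwwww.ww-wwwwwwwwwwwwwwwwwwwwwwwww
ww.w::.:::::::.:::--:www:wwwRRwwww-wwwwwwww+wwwwwwwwwwwwwwww
--
[... 1005 characters left out ...]
===--=========-:-wwwwwwwwwwww
wwwwwwwwwwwwwww--------=+=======-=--=========:--wwwwwwwwwwww
wwwwwwwwwwwwwww-----==-----------============:-wwwwwwwwwwwww
wwwwwwwwwwwwwww----=====-------==============---wwwwwwwwwwww
wwwwwwwwwwwwww-=============-===========---==--=wwwwwwwwwwww
wwwwwwwwwwwwww-=========================:--==:--wwwwwwwwwwww
wwwwwwwwwwwwww===============================---wwwwwwwwwwww
wwwwwwwwwwwwww===-===========================---wwwwwwwwwwww
wwwwwwwwwwwwww-=---====================---------wwwwwwwwwwww
wwwwwwwwwwwwww-=--===============---------------wwwwwwwwwwww
wwwwwwwwwwwwww-==========-----------------------wwwwwwwwwwww
wwwwwwwwwwwwww-===------------------------------wwwwwwwwwwww
```

Call:
play_rows:
  motion: [0,0,0,0,0,0,8,0,0,0,0,0,0,8,0,0,0,0,0,0,8,0,0,0,0,0,0,8,0,0,0,0,0,0,8,0,0,0,0,0,0,8]

```text
t: 50.55
position: [0.4493, -0.3876, 0.0536]
orientation: [-2.753, -1.505, 0.013]
ft_force: [-0.0, -0.1, 0.1]
opening: 0.867
gripper_force: 0.0
```

```bash
python3 - <<'E'
from h import *
stat()
s=grab_frame("scene");H=cv2.cvtColor(s["frame"],cv2.COLOR_BGR2HSV)
c=H[186:232,140:200]
for r in c: print(''.join('R' if (p[0]<9 or p[0]>171) and p[1]>130 else ('w' if p[1]>75 else ' .:-=+*#%@'[min(9,p[2]//26)]) for p in r))
o=cv2.cvtColor(cv2.imread("pics/scene0.png"),cv2.COLOR_BGR2HSV)[196:232,145:195]
print("start")
for r in o: print(''.join('R' if (p[0]<9 or p[0]>171) and p[1]>130 else ('w' if p[1]>75 else ' .:-=+*#%@'[min(9,p[2]//26)]) for p in r))
E
```

```text
t 50.55 pos [ 0.4493 -0.3876  0.0536] tray mm [-553.7 -274.9] toolx [ 0.54   0.842 -0.005] ft [-0.  -0.1  0.1] tq [-0.14  0.11  0.03] open 0.867 0.0 j [-0.84  0.6   1.5  -0.01  1.04 -0.26]
wwwwwww...www..:.:.:::::::::w------::-wwwwwwwwwwwwwwwwwwwwww
wwwwww:::w:w:.wwwww.::::::www=----::--wwwwwwwwwwwwwwwwwwwwww
wwwww::..ww:::wwwww.w:::.wwwww---:----wwwwwwwwwwwwwwwwwwwwww
wwww:::wwww::wwwwwww:.:::wwwww:--:::--wwwwwwwwwwwwwwwwwwwwww
www::.:.ww::wwwwwwww::.:wwwww---::w--:wwwwwwwwwwwwwwwwwwwwww
www:..:ww-:wwwwwwww::w.wwwwww--::ww--=+wwwwwwwwwwwwwwwwwwwww
ww::::ww--:wwwwwwww:::wwwwww--::www:===wwwwwwwwwwwwwwwwwwwww
w::.:ww--:wwwwwww::::wwwwww--::wwww:===wwwwwwwwwwwwwwwwwwwww
::::.:-:::wwwwwww::::wwwwww--ww..w:w===wwwwwwwwwwwwwwwwwwwww
::::::::::wwwwww::::wwwwww--wwwwwww:-==wwwwwwwwwwwwwwwwwwwww
::::::::::::::::::wwwwwww---wwwwww.w:==wwwwwwwwwwwwwwwwwwwww
::::::::::::::::::wwwwww---wwwwwww.w:==wwwwwwwwwwwwwwwwwwwww
::::::::::::::::::ww:::::-wwwwwwww:w:==wwwwwwwwwwwwwwwwwwwww
::::::::::::::::::ww:::::wwwwwwww.www-=wwwwwwwwwwwwwwwwwwwww
:::::::::::::::::::::::::wwwwwwwwwwww:wwwwwwwwwwwwwwwwwww
[... 3036 characters left out ...]
------------=======--======---wwwwwww
wwwwwwwwww==---==----==========--=-=====:--wwwwwww
wwwwwwwwww====--=++==========---========:--wwwwwww
wwwwwwwwww======--=+=======----=========---wwwwwww
wwwwwwwwww=======------------===========--wwwwwwww
wwwwwwwwww=========------=-=-======-====:--wwwwwww
wwwwwwwwww=================--======---==-:-wwwwwww
wwwwwwwwww===============-=========---==:--wwwwwww
wwwwwwwww==========================--===-:-wwwwwww
wwwwwwwww-=--===========================---wwwwwww
wwwwwwwww-=---====================---------wwwwwww
wwwwwwwww-=---============-----------------wwwwwww
wwwwwwwww==========------------------------wwwwwww
wwwwwwwww-==-----------------------------:-wwwwwww
```

```bash
python3 - <<'E'
from h import *
s=grab_frame("scene")
for d in(.024,.035):
  for z in(.06,.07,.08,.09,.1):
    p=np.array([.4493+.842*d,-.3879-.54*d,z]);print(d,z,np.round(proj(s,p),1))
st=grab_frame("top")["frame"]
H=cv2.cvtColor(s["frame"],cv2.COLOR_BGR2HSV)
# head centre when latched, from red in scene bottom/left extents
for z in(.1,.074): print(z,[np.round(proj(s,[.450+.024*np.cos(a),-.3865+.024*np.sin(a),z]),1).tolist() for a in(0,np.pi/2,np.pi,-np.pi/2)])
E
```

```text
0.024 0.06 [165.4 221.6]
0.024 0.07 [164.7 219.1]
0.024 0.08 [164.  216.6]
0.024 0.09 [163.3 214.1]
0.024 0.1 [162.5 211.6]
0.035 0.06 [163.5 224.1]
0.035 0.07 [162.8 221.6]
0.035 0.08 [162.  219.1]
0.035 0.09 [161.3 216.6]
0.035 0.1 [160.6 214.1]
0.1 [[167.6, 211.7], [175.5, 204.9], [166.8, 201.2], [159.0, 207.8]]
0.074 [[169.4, 218.3], [177.1, 211.5], [168.6, 207.7], [160.8, 214.4]]
```

Call:
play_rows:
  motion: [0,0,0.4,0,0,0,8,0,0,0.4,0,0,0,8,0,0,0.4,0,0,0,6,0,0,0.4,0,0,0,5.6,0,0,0.4,0,0,0,5.6,0,0,0.4,0,0,0,5.6,0,0,0.4,0,0,0,5.6]

```text
t: 51.4
position: [0.4492, -0.3876, 0.0503]
orientation: [-2.753, -1.505, 0.013]
ft_force: [-1.9, 2.1, 3.4]
opening: 0.64
gripper_force: 24.3
```

Call:
play_rows:
  motion: [0,0,0,0,0,0,5,0,0,0,0,0,0,4.6,0,0,0,0,0,0,4.6,0,0,0,0,0,0,4.6]

```text
t: 51.8
position: [0.4493, -0.3877, 0.0502]
orientation: [-2.753, -1.505, 0.013]
ft_force: [-3.1, 2.6, 6.1]
opening: 0.639
gripper_force: 24.8
```

```bash
python3 - <<'E'
from h import *
stat()
E
```

```text
t 51.8 pos [ 0.4493 -0.3877  0.0502] tray mm [-553.8 -274.9] toolx [ 0.54   0.842 -0.006] ft [-3.1  2.6  6.1] tq [0.27 0.7  0.06] open 0.639 24.837017910540453 j [-0.84  0.61  1.5  -0.01  1.03 -0.26]
```

Call:
play_rows:
  motion: [0,0,0,0,0,0,8,0,0,0,0,0,0,8,0,0,-0.4,0,0,0,8,0,0,-1,0,0,0,8,0,0,-1,0,0,0,7,0,0,-1,0,0,0,6,0,0,-1,0,0,0,5.5,0,0,-1,0,0,0,5,0,0,-1,0,0,0,4.5,0,0,-1,0,0,0,4.5,0,0,-1,0,0,0,4.5]

```text
t: 52.9
position: [0.4495, -0.3877, 0.0599]
orientation: [-2.754, -1.505, 0.013]
ft_force: [-0.8, 1.0, -0.5]
opening: 0.492
gripper_force: 0.0
```

```bash
python3 - <<'E'
from h import *
stat()
s=grab_frame("scene");H=cv2.cvtColor(s["frame"],cv2.COLOR_BGR2HSV)
c=H[180:226,140:190]
for r in c: print(''.join('R' if (p[0]<9 or p[0]>171) and p[1]>130 else ('w' if p[1]>75 else ' .:-=+*#%@'[min(9,p[2]//26)]) for p in r))
E
```

```text
t 52.9 pos [ 0.4495 -0.3877  0.0599] tray mm [-553.7 -275.1] toolx [ 0.54   0.842 -0.006] ft [-0.8  1.  -0.5] tq [-0.11  0.12 -0.04] open 0.492 0.0 j [-0.84  0.6   1.49 -0.01  1.06 -0.26]
wwwwwwwww--:wwwww.ww:--=====-:www:::::::::wwwwwwww
wwwwwwwww:::wwww:w:ww:--===-::wwwww:::::w:wwwwwwww
wwwwwwwww...w.:www::.:--==-:wwwwwwwww::::wwwwwwwww
wwwwwwww.ww.w:.:w:::.:----::www.w:-www:wwwwwwwwwww
wwwwwww:..ww...w::..::::::.wwwww:--www:wwwwwwwwwww
wwwww-:.w:www...:w...::::.:w--:----wwwwwwwwwwwwwww
wwwww::..wwwwwwww..:::::.:w------:wwwwwwwwwwwwwwww
wwww:::.wwwwwwwwwwww:::.www-----::wwwwwwwwwwwwwwww
www::.w.-wwwwwwwwww:::w:ww------::wwwwwwwwwwwwwwww
ww::.:::::.::wwwwww::..www-----::-wwwwwwwwwwwwwwww
w::::..::::::::ww:::::wwww:---:----wwwwwwwwwwwwwww
::....::::::::::.:::.wwwww:--::----wwwwwwwwwwwwwww
::::.::.:::.:::::...wwwwww::::w::--wwwwwwwwwwwwwww
:::::::::::::::::::wwww:::::w.w:--=wwwwwwwwwwwwwww
:::::::::::::::::::www::::::w.ww-==+wwwwwwwwwwwwww
::::::::::::::::::www::::::w.:ww-===wwwwwwwwwwwwww
::::::::::::::::::ww:.::::.:wwww:===wwwwwwwwwwwwww
::::::::::::::::::w:::::::::wwww:===wwwwwwwww
[... 733 characters left out ...]
w=--==---===wRRRRRRRRRR=========-wwww
wwwwwwwwwwwwwww-=-----====RRRRRRRRRR===-=====--www
wwwwwwwwwwwwwww-=----RwwwwRRRRRRRRRR=========--www
wwwwwwwwwwwwwww==----wRRRRRRRRRRRRR====-====---www
wwwwwwwwwwwwwww-------RRRRRRRRRRRR=====-=====--www
wwwwwwwwwwwwwww--------RRRRRRRRw-=====--=====--www
wwwwwwwwwwwwwww==--------wwww--======-=======---ww
wwwwwwwwwwwwwww--=------------======--=======:--ww
wwwwwwwwwwwwwww-------=+==========--=========:--ww
wwwwwwwwwwwwwww--------=++======----=========---ww
wwwwwwwwwwwwwww-----==------------===========--www
wwwwwwwwwwwwwww---======-----=-==============:--ww
wwwwwwwwwwwwwww=========================:--==--www
wwwwwwwwwwwwwww=========================---==---ww
```

Call:
play_rows:
  motion: [0,0,0,0,0,0,4,0,0,0,0,0,0,4,0,0,0,0,0,0,3.5,0,0,0,0,0,0,3.5]

```text
t: 53.35
position: [0.4494, -0.3877, 0.0607]
orientation: [-2.754, -1.505, 0.013]
ft_force: [-2.5, 0.9, 6.5]
opening: 0.388
gripper_force: 6.0
```

```bash
python3 - <<'E'
from h import *
stat()
E
```

```text
t 53.35 pos [ 0.4494 -0.3877  0.0607] tray mm [-553.8 -275.1] toolx [ 0.54   0.842 -0.006] ft [-2.5  0.9  6.5] tq [ 0.24  0.56 -0.05] open 0.388 6.01285345852375 j [-0.84  0.6   1.49 -0.01  1.06 -0.26]
```

Call:
play_rows:
  motion: [0,0,0,0,0,0,7.5,0,0,0,0,0,0,7.5,0,0,0,0,0,0,7.5,0,0,0,0,0,0,7.5,0,0,0,0,0,0,7.5,0,0,-0.6,0,0,0,7.5,0,0,-1.1,0,0,0,7.5,0,0,-1.1,0,0,0,6,0,0,-1.1,0,0,0,5,0,0,-1.1,0,0,0,4.5,0,0,-1.1,0,0,0,4.2,0,0,-1.1,0,0,0,4.2,0,0,-1.1,0,0,0,4.2]

```text
t: 54.65
position: [0.4495, -0.3877, 0.0708]
orientation: [-2.754, -1.505, 0.013]
ft_force: [0.5, 1.1, 0.1]
opening: 0.459
gripper_force: 0.0
```

```bash
python3 - <<'E'
from h import *
stat()
s=grab_frame("scene");H=cv2.cvtColor(s["frame"],cv2.COLOR_BGR2HSV)
c=H[176:222,140:190]
for r in c: print(''.join('R' if (p[0]<9 or p[0]>171) and p[1]>130 else ('w' if p[1]>75 else ' .:-=+*#%@'[min(9,p[2]//26)]) for p in r))
E
```

```text
t 54.65 pos [ 0.4495 -0.3877  0.0708] tray mm [-553.6 -275.2] toolx [ 0.54   0.842 -0.006] ft [0.5 1.1 0.1] tq [-0.08  0.12  0.03] open 0.459 0.0 j [-0.84  0.58  1.48 -0.01  1.08 -0.26]
wwwwwwww--:wwwwwwww:--======-::ww::::::.:wwwwwwwww
wwwwwwww--:wwwww.www---====-:www::::::w::wwwwwwwww
wwwwwwww:::.www::..w:--===-:wwwwww::::::wwwwwwwwww
wwwwwww:.....:w::w:::--==-:.wwwwwwww:w::wwwwwwwwww
wwwwww:....w::::w::::----:wwww:w--www::wwwwwwwwwww
wwwwww..www.w..w:.::.:::::wwww.---:ww:wwwwwwwwwwww
wwwww....www..www..:.:::.ww--::--:www:wwwwwwwwwwww
wwww::.:wwwwwwwwwww.::.::w------:wwwwwwwwwwwwwwwww
www::::wwwwwwwwwwww::::www------:wwwwwwwwwwwwwwwww
ww::...wwww:wwwwww::.::ww------::wwwwwwwwwwwwwwwww
w:.w.w::::::wwwwww::.:www-----:::wwwwwwwwwwwwwwwww
::....:::::::::::::.:wwww---------wwwwwwwwwwwwwwww
:..w.:::.::::::::::wwwwww::-:---:-wwwwwwwwwwwwwwww
:::..::::::::::::::www::::::::::--wwwwwwwwwwwwwwww
::::::::::::::::.::www::::::w.::-=wwwwwwwwwwwwwwww
::::::::::::::::::www::::::.:ww-==+wwwwwwwwwwwwwww
:::::::::::::::.wwww::::::::w.w-===wwwwwwwwwwwwwww
::::::::::::::::www:::::...::.w:===wwwwwwwwwwww
[... 731 characters left out ...]
---=----====RRRRRw+wRRR========-wwwww
wwwwwwwwwwwww---==---====wRRRRRRRRRR=========-wwww
wwwwwwwwwwwwwww-===---===wRRRRRRRRRRw+======--wwww
wwwwwwwwwwwwwww-====RRRRwRRRRRRRRRRRw++======-wwww
wwwwwwwwwwwwwww-==--RRRRRRRRRRRRRRRR==+======-wwww
wwwwwwwwwwwwwww==---wRRRRRRRRRRRRRRR===-=====--www
wwwwwwwwwwwwwww-=----RRRRRRRRRRRRRRR=========--www
wwwwwwwwwwwwwww==----wRRRRRRRRRRRRR====-=====--www
wwwwwwwwwwwwwww-------RRRRRRRRRRRR===========--www
wwwwwwwwwwwwwww--------RRRRRRRRR-=====--=====--www
wwwwwwwwwwwwwww==--------wwww--======--======---ww
wwwwwwwwwwwwwww-----==--------===============:--ww
wwwwwwwwwwwwwww------=+============-=========---ww
wwwwwwwwwwwwwww----==--=++======---==========:--ww
```

Call:
play_rows:
  motion: [0,0,0,0,0,0,8.5,0,0,0,0,0,0,8.5,0,0,0,0,0,0,8.5,0,0,0,0,0,0,8.5,0,0,0,0,0,0,8.5,0,0,1,0,0,0,8.5,0,0,2,0,0,0,8.5,0,0,2,0,0,0,5,0,0,2,0,0,0,5,0,0,2,0,0,0,5,0,0,2,0,0,0,5,0,0,2,0,0,0,5,0,0,2,0,0,0,5]

```text
t: 56.0
position: [0.4493, -0.3878, 0.0525]
orientation: [-2.754, -1.505, 0.013]
ft_force: [-5.1, 4.2, 13.4]
opening: 0.585
gripper_force: 26.5
```

```bash
cat >> h.py <<'E'
def asc():
    s=grab_frame("scene");H=cv2.cvtColor(s["frame"],cv2.COLOR_BGR2HSV)
    for r in H[196:222,150:184]: print(''.join('R' if (p[0]<9 or p[0]>171) and p[1]>130 else ('w' if p[1]>75 else ' .:-=+*#%@'[min(9,p[2]//26)]) for p in r))
E
python3 - <<'E'
from h import *
stat();asc()
E
```

```text
t 56.0 pos [ 0.4493 -0.3878  0.0525] tray mm [-553.8 -275. ] toolx [ 0.54   0.842 -0.006] ft [-5.1  4.2 13.4] tq [0.61 0.98 0.06] open 0.585 26.452612570719793 j [-0.84  0.61  1.5  -0.01  1.04 -0.26]
:::::::..www:::::::wwww:===wwwwwww
::::::::www:::::::.ww:.:===wwwwwww
::::::::www::::::w:.w:w.-==wwwwwww
:::::::www:::::...wwww..:==wwwwwww
:::::::::::::::.:..www.w:==wwwwwww
:::::::::w::::::w.ww.ww.:=+wwwwwww
::::::::wwwww::::wwwwwwww-=wwwwwww
::::::..:-www.::wRRwww:w.:wwwwwww+
::::::w::--ww..RRRRRRRRw:-+++=---=
w::::w-=---wwwwRRRRRRRRRw=====::-=
w.::::==-::ww.RRRRRRRRRRR=========
::w.:-==-:--:RRRRRRRRwRRRw========
-----====----wRRRRRRw+wRRR========
-----====----wRRRRRRRRRRRR========
----:-====---=RRRRRRRRRRRRw=======
----::-===--==wRRRRRRRRRRRw=======
-------==-====wRRRRRRRRRRR========
=------=---===-RRRRRRRRRRR===-====
wwww=---==-====wRRRRRRRRRR========
wwwww-------===wRRRRRRRRR====-====
wwwww-------===wRRRRRRRR=====-====
wwwww-------=wwwRRRRRR-=====--====
wwwww==--------wwww--======--=====
wwwww===--==--------==============
wwwww-===--=++===========-========
wwwww--------=+========--=========
```

Call:
play_rows:
  motion: [0,0,0,0,0,0.1,5,0,0,0,0,0,0.2,5,0,0,0,0,0,0.3,5,0,0,0,0,0,0.3,5]

```text
t: 56.45
position: [0.4495, -0.388, 0.055]
orientation: [2.952, 1.075, -0.013]
ft_force: [-7.4, 7.4, 26.1]
opening: 0.575
gripper_force: 30.0
```

```bash
python3 - <<'E'
from h import *
stat();asc()
E
```

```text
t 56.45 pos [ 0.4495 -0.388   0.055 ] tray mm [-553.9 -275.3] toolx [ 0.766  0.643 -0.008] ft [-7.4  7.4 26.1] tq [1.17 1.63 0.21] open 0.575 29.950231318362057 j [-0.84  0.6   1.5  -0.01  1.04  0.04]
.:wwwww::::::--wwwwwwwww:-===wwwww
:wwww::::::::-wwwwwwwww.w-===wwwww
wwww:::::::::wwwwwwwwww..-===+wwww
www:::.::::.:wwwwwwwww.w::====wwww
.ww:::::::.::wwwwwwwwwwww:===+wwww
wwww.:.::::::wwwwwwwwww.ww==+wwwww
.:wwww.:...wwwwwwwwwwwww:w-=+wwwww
:--ww:::::wwwwwwRRRRRRww.w:=wwwww+
---:ww:.:wwww=RRRRRRRRRR:.:===---=
-:::ww::-=wwRRRRRRRRRRRRR--===::-=
:----:::==wRRRRRRRRRRRRRRw========
ww------===RRRRRRRRRRRRRRw========
ww------==wRRRRRRRRw*wRRRR========
ww-------==RRRRRRRRRwRRRRR========
ww------===wRRRRRRRRRRRRRRw+======
www----====wRRRRRRRRRRRRRR========
wwww--======RRRRRRRRRRRRRR========
wwww---=====wRRRRRRRRRRRRR===-====
wwwww--=+====RRRRRRRRRRRR=========
wwwww---=====RRRRRRRRRRR=====-====
wwwww-----==wRRRRRRRRRR===========
wwwww--------wRRRRRww--=====--====
wwwww==--------------======--=====
wwwww-==--==-------=======--======
wwwww---=--=+============-========
wwwww----==--=+==========-========
```

Call:
play_rows:
  motion: [0,0,-0.1,0,0,0.12,4,0,0,-0.2,0,0,0.24,4,0,0,-0.3,0,0,0.36,4,0,0,-0.4,0,0,0.48,4,0,0,-0.5,0,0,0.6,4,0,0,-0.6,0,0,0.72,4,0,0,-0.6,0,0,0.72,4]

```text
t: 57.2
position: [0.4497, -0.3883, 0.0606]
orientation: [3.138, -0.035, -0.012]
ft_force: [-5.6, 4.6, 20.9]
opening: 0.576
gripper_force: 28.6
```

```bash
python3 - <<'E'
from h import *
stat();asc()
E
```

```text
t 57.2 pos [ 0.4497 -0.3883  0.0606] tray mm [-554.1 -275.6] toolx [ 1.    -0.023 -0.007] ft [-5.6  4.6 20.9] tq [0.97 1.36 0.12] open 0.576 28.64354390418157 j [-0.84  0.6   1.49 -0.01  1.05  0.76]
:w-:wwwwwwwwwwwwwwwwwwww------wwww
::--wwwwwwwwwwwwwwwwwwww------wwww
.:--wwwwwwwwwwwwwwwwwwwww-----wwww
:-==wwwwwwwwwwwwwwwwwwwww------www
-===:wwwwwwwwwwwwwwwwwwww------www
----:wwwwwwwwwww+wwwwwwww:-----www
-----wwwwwwwwwRRwRRRRRwwww=---=www
-----:wwwwwwwRRRRRRRRRRwww==---ww+
-----:wwwwwRRRRRRRRRRRRRww==-----=
------wwwwwRRRRRRRRRRRRRR:-==--:-=
w=----wwwwRRRRRRRRRRRRRRRw:=--====
w=====::wRRRRRRRRRRRRRRRRw:=======
w+====-wwRRRRRRRwwRRRRRRRR:=======
ww====-wwRRRRRRRwRRRRRRRRR--======
wwww===::wRRRRRRRRRRRRRRRR--======
wwwwww=::-RRRRRRRRRRRRRRRR--======
wwwww-----wRRRRRRRRRRRRRRw---=====
wwwww------RRRRRRRRRRRRRw-----====
wwwww------wRRRRRRRRRRRw---=======
wwwww-------wRRRRRRRRw:======-====
wwwww----------wwww--:-======-====
wwwww---------:------=======--====
wwwww---------------=======-======
wwwww==---==----==============-===
wwwww====--==============--=======
wwwww=====----========---=========
```

The head is back in its start position, with marks at px (166,208) and (166,201) and rows 202–215. I'll ease off the vertical load, open and retreat.

Call:
play_rows:
  motion: [0,0,-0.2,0,0,0,4,0,0,-0.3,0,0,0,4,0,0,-0.3,0,0,0,4]

```text
t: 57.55
position: [0.4499, -0.3882, 0.063]
orientation: [3.138, -0.03, -0.011]
ft_force: [-4.0, 4.5, 17.0]
opening: 0.526
gripper_force: 25.6
```

Call:
play_rows:
  motion: [0,0,0,0,0,0,9,0,0,0,0,0,0,9,0,0,0,0,0,0,9,0,0,0,0,0,0,9,0,0,0,0,0,0,9,0,0,0,0,0,0,9,0,0,0,0,0,0,9,0,0,-2,0,0,0,9,0,0,-5,0,0,0,9,0,0,-9,0,0,0,9,0,0,-14,0,0,0,9,-6,-6,-16,0,0,0,9,-6,-12,-16,0,0,0,9,-6,-18,-16,0,0,0,9,-6,-18,-16,0,0,0,9,-6,-18,-16,0,0,0,9]

```text
t: 59.15
position: [0.3935, -0.2017, 0.221]
orientation: [-3.141, 0.025, 0.014]
ft_force: [-0.3, -0.6, -0.7]
opening: 0.979
gripper_force: 0.0
```

```bash
python3 - <<'E'
from h import *
stat();asc()
for n in("top","scene"):
    gf=grab_frame(n);o=cv2.imread(f"pics/{n}0.png");H=cv2.cvtColor(gf["frame"],cv2.COLOR_BGR2HSV).astype(int);H0=cv2.cvtColor(o,cv2.COLOR_BGR2HSV).astype(int)
    m=((H[...,1]<80)&(H[...,2]>100)&(H0[...,1]>95)).astype(np.uint8)*255
    m=cv2.morphologyEx(m,cv2.MORPH_OPEN,np.ones((4,4)));q=cv2.connectedComponentsWithStats(m)
    for i in range(1,q[0]):
        if q[2][i,4]>30: print(n,q[3][i].round(0),q[2][i])
    hs=H.astype(np.uint8);red=cv2.inRange(hs,(0,150,100),(8,255,255))|cv2.inRange(hs,(172,150,100),(180,255,255))
    q=cv2.connectedComponentsWithStats(red)
    for i in range(1,q[0]):
        if q[2][i,4]>60: print("red",n,q[3][i],q[2][i])
E
```

```text
t 59.15 pos [ 0.3935 -0.2017  0.221 ] tray mm [-428.2 -126.9] toolx [ 1.    -0.016 -0.009] ft [-0.3 -0.6 -0.7] tq [-0.05  0.17  0.03] open 0.979 0.0 j [-0.64  0.17  1.68 -0.01  1.3   0.94]
wwwwwwwwwwwwwwwwwwwwwwwwwwwwwwwwww
wwwwwwwwwwwwwwwwwwwwwwwwwwwwwwwwww
wwwwwwwwwwwwwwwwwwwwwwwwwwwwwwwwww
wwwwwwwwwwwwwwwwwwwwwwwwwwwwwwwwww
wwwwwwwwwwwwwwwwwwwwwwwwwwwwwwwwww
wwwwwwwwwwwwwwww*wRwwwwwwwwwwwwwww
wwwwwwwwwwwwwwRRwRRRRRwwwwwwwwwwww
wwwwwwwwwwwwRRRRRRRRRRRRwwwwwwwww=
wwwwwwwwwwwRRRRRRRRRRRRRRw+++=---=
wwwwwwwwwwRRRRRRRRRRRRRRR+====::-=
wwwwwwwwwwRRRRRRRRRRRRRRRw========
wwwwww==-RRRRRRRwRRRRRRRRw========
wwwwww=-wRRRRRRw*wRRRRRRRR========
wwwwww==-RRRRRRRwRRRRRRRRR========
wwwwww===wRRRRRRRRRRRRRRRR++======
wwwww===-wRRRRRRRRRRRRRRRw+++=====
wwwwww----RRRRRRRRRRRRRRR=+++=====
wwwwww----wRRRRRRRRRRRRR==========
wwwww------RRRRRRRRRRRR===========
wwwww-------wRRRRRRRRw:======-====
wwwww----------wwww----===========
wwwww----------------=======--====
wwwww---------------=======--=====
wwwww==---==----==========--======
wwwww====--=+++=========--========
wwwww======--=+=======-=-=========
top [382. 255.] [377 246  11  19 139]
top [399. 295.] [ 360  257   76   74 3080]
top [360. 283.] [349 272  25  21 219]
top [430. 319.] [409 294  40  47 661]
top [337. 308.] [327 296  21  25 296]
top [315. 390.] [ 286  334   65   86 2501]
top [397. 356.] [387 344  21  25 307]
top [341. 381.] [ 312  355   62   52 1389]
top [168. 389.] [164 385  10   8  62]
top [376. 404.] [358 385  32  35 481]
top [145. 416.] [141 412   8   8  43]
red top [427.60371517 249.06501548] [417 239  22  21 323]
red top [125.99337748 287.52980132] [120 281  13  14 151]
scene [205.  15.] [186   3  40  21 485]
scene [182.  12.] [178   7   9  11  63]
scene [241.  11.] [238   8   6   6  32]
red scene [167.35955056 208.40449438] [159 201  17  15 178]
```

Call:
play_rows:
  motion: [0,-5,-4,0,0,0,9,0,-10,-6,0,0,0,9,0,-15,-6,0,0,0,9,0,-20,-6,0,0,0,9,0,-25,-6,0,0,0,9,0,-28,-6,0,0,0,9,0,-28,-6,0,0,0,9,0,-28,-6,0,0,0,9]

```text
t: 60.1
position: [0.4012, 0.0736, 0.2797]
orientation: [3.14, -0.028, -0.015]
ft_force: [0.1, -0.3, 1.3]
opening: 0.981
gripper_force: 0.0
```

```bash
python3 - <<'E'
from h import *
stat()
for n in("top","scene"):
    gf=grab_frame(n);o=cv2.imread(f"pics/{n}0.png");H=cv2.cvtColor(gf["frame"],cv2.COLOR_BGR2HSV).astype(int);H0=cv2.cvtColor(o,cv2.COLOR_BGR2HSV).astype(int)
    m=((H[...,1]<80)&(H[...,2]>100)&(H0[...,1]>95)).astype(np.uint8)*255
    m=cv2.morphologyEx(m,cv2.MORPH_OPEN,np.ones((4,4)));q=cv2.connectedComponentsWithStats(m)
    for i in range(1,q[0]):
        if q[2][i,4]>30: print(n,q[3][i].round(0),q[2][i])
    if n=="top": 
        a=cv2.cvtColor(gf["frame"],cv2.COLOR_BGR2GRAY)[215:280,308:378];b=cv2.cvtColor(o,cv2.COLOR_BGR2GRAY)[215:280,308:378]
        d=cv2.subtract(a,b)
        for r in range(0,56,2): print(''.join(' .:-=+*#%@'[min(9,v//20)] for v in d[r]), ''.join(' .:-=+*#%@'[min(9,v//20)] for v in cv2.subtract(b,a)[r]))
# scoop upright check: bar columns in scene
s=grab_frame("scene");H=cv2.cvtColor(s["frame"],cv2.COLOR_BGR2HSV)
for v in range(172,212,3): print(v,''.join('B' if p[1]>110 and p[2]<190 and p[0]<20 else('w' if p[1]>75 else '-') for p in H[v,330:410]))
E
```

```text
t 60.1 pos [0.4012 0.0736 0.2797] tray mm [-193.1   16.6] toolx [ 1.    -0.018 -0.009] ft [ 0.1 -0.3  1.3] tq [-0.09  0.16  0.03] open 0.981 0.0 j [-0.01  0.07  1.64 -0.    1.45  1.58]
top [145. 283.] [138 252  15  62 688]
top [186. 286.] [ 153  255   67   59 3420]
top [228. 285.] [222 254  13  63 707]
top [146. 342.] [139 327  14  30 353]
top [227. 344.] [220 329  14  30 362]
top [136. 397.] [128 374  17  46 539]
top [223. 386.] [217 376  12  22 211]
top [178. 410.] [ 144  401   71   19 1206]
                                                                                                                                             
                                                                                                .:..  ......                                 
                                             .                                                .:.         ...  ....                          
                                     -.         :.                                           ...       ....     .                            
                                -
[... 3984 characters left out ...]
BBBBBBBBBBBBBBBBBBBB
190 ------------------------------------------------------BBBBBBBBBBBBBBBBBBBBBBBBBB
193 -----------------------------------------------------BBBBBBBw----------wwwBBBBBB
196 ---------------------------------------------------wwBBBBBBB--------------------
199 ---------------------------------------------------wBBBBBBBB--------------------
202 --------------------------------------------------BBBBBBBBB---------------------
205 --------------------------------------------------------------------------------
208 --------------------------------------------------------------------------------
211 --------------------------------------------------------------------------------
```

```bash
python3 -c "
from bench import close_job
print(close_job())"
```

```text
the job is handed in; nothing more can be done
None
```

I handed the job in at about 60 s with the stop pressed and latched, the pebbles scooped into the jar in two loads, the scoop left standing in the empty tray, and the stop turned back up; I counted only seven of the eight pebbles clearly in the jar, but scans of the bench and the emptied tray found no stray, so the eighth is probably underneath.

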